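# Latch the lid of the plate chamber

### The job

The plates in the white chamber are waiting for the reader and its lid must be sealed: swing the latch's wire loop up and over the upturned lip of the keeper on the lid, so that it lies between lip and lid, then press the lever down until it snaps past centre and lies flat against the chamber's front, the loop drawn tight in the keeper. Leave the other things on the bench where they stand.

Things in the scene. Friction and masses are not known exactly. Their poses are not given: they have to be found in the camera images.
- chamber: White gasketed box for microplates, 200 mm deep (x), 280 wide (y), 153 high, clear lid with grey frame hinged at the rear; fixed to the bench. Origin: centre of underside, bench level; z up, x from latch side to hinge side: the front wall with the latch is the plane x = -100 mm, facing -x. Lid skirt (z 115 to 153) flush with it. Draw latch at y = 0: lever and wire loop below, keeper on the lid.
- keeper_seat (a point): Seat of the loop's bar in the keeper's groove, 8.8 mm out from the front face, 135 mm above bench; axes as the chamber's. The keeper is a 14 mm wide steel hook: shelf 2.2 mm below this point, 14 mm long from the face, ending in an upturned lip 3 mm thick, its inner side 2.4 mm outward of this point, its top 5 mm above it and up to 15.5 mm from the face. Groove 11 mm wide, open at the top.
- lever_pin (a point): The lever's hinge pin, fixed on the chamber 14 mm out from the front face, 90.5 mm above the bench, running along the chamber's y; axes as the chamber's.
- lever_pad (a point): Point to press, on the lever's outer surface, mid-width: with the lever flat, 40 mm straight below the pin and 7.3 mm further out than it. Axes turn with the lever (chamber's axes when flat): -x is the outward normal of the surface, -z points to the tip. The lever is a flat steel channel 32 mm wide, ending 54 mm from the pin in a tab bent 5 mm outward.
- loop_bar (a point): Centre of the loop's end bar, which goes into the keeper; the bar runs along the chamber's y. Loop of 4.4 mm round steel wire: end bar 20 mm long, legs widening to 41 mm overall. The bar swings at 56 mm radius about the loop's pivot on the lever (lever flat: 13.5 mm below the pin, 3.6 mm nearer the wall).
- lever (a joint): Lever angle, rad: 0 flat against the front, tip down; 1.57 straight out; stop at 2.3. Starts at 1.85 to 2.15 (tip out and up); stays where left (friction 0.06 N m). The bar clears the keeper's lip only above about 1.75. With the loop hooked, the bar sinks into the groove, pulls tight from about 1.1, needs about 6 N at the pad, and from about 0.2 the lever is past centre and snaps flat.
- loop (a joint): Loop angle relative to the lever, rad: 0 = straight up with the lever flat; -2.72 = stop, loop lying on the lever's outer face, bar 11 mm beyond the tip, as at the start. Lever + loop angle = lean from upright, positive towards the lid. Nearly free pivot: the loop falls back outward onto the lever, or, once it leans over 0.2 rad to the lid, in against the lid skirt above the groove.
- lid (a joint): Lid opening angle, rad: 0 = shut, lying on its rubber gasket; positive = opening (the lid is free to lift until latched).
- microplate: White 96-well microplate, 128 x 86 x 14 mm, lying in front of the chamber. Bystander. Origin at the centre of its underside.
- tip_box: Grey pipette-tip box with clear lid, 122 x 86 x 60 mm, beside the latch. Bystander. Origin at the centre of its underside.
- tube_rack: White rack of small tubes, 100 x 55 mm, 44 mm high. Bystander. Origin at the centre of its underside.
- reagent: Amber bottle, 60 mm across, 115 mm high. Bystander. Origin at the centre of its underside.
- timer: White bench timer, 62 x 70 x 20 mm. Bystander. Origin at the centre of its underside.
- pipette: Hand pipette lying down, about 240 x 35 x 24 mm. Bystander. Origin at the centre of its underside.
- adapter: Black power adapter, 100 x 44 x 30 mm. Bystander. Origin at the centre of its underside.
- seal (a joint): How far the shut lid is drawn down on its gasket, as an angle about the lid's rear hinge, rad: about 0.001 under the lid's own weight, about 0.006 to 0.008 (1.2 to 1.7 mm at the latch) with the latch closed.

How it is judged:
By the outcome, as a careful person would: the job done as asked, in the order asked, and still so for the second after the job is handed in, with the robot touching nothing.
It also fails if it takes over 42 s, if anything falls off the work surface, if the arm or the gripper's body presses on something with over 40 N, if the wrist force passes 120 N, or if a joint passes its speed limit or range.

### The arm

A 6-joint arm with a two-finger parallel gripper is mounted at the origin on the work surface. World frame = base frame: x ahead of the robot, y to its left, z up, the work surface at z = 0. Lengths are in mm, angles in rad, forces in N, time in s.
With the tool pointing down it reaches from about 275 to 1000 mm from the base axis. Payload 8.4 kg.
Tool frame: the origin (TCP) lies at the very end of the fingers, on their centre line; the grasp point (between the pads) lies r.hold_point_z behind it (r.hold_point_z is the distance from the TCP to the grasp point, in mm); x points along the fingers, z is the direction in which the jaws open and shut, and the axes are right-handed (so a half turn about x gives the same grasp; the last joint's range is limited). The gripper opens to 85 mm and grips with 20 to 120 N. Pads are 22 mm wide; open, the fingers measure 114 mm over their backs; the gripper's body (76 mm by 85 mm) begins 54 mm behind the grasp point. The pads swing forward as they close: fully open they stand 13 mm farther back than shut.
Start: joints at [-1.155, 0.353, 1.633, -0, 1.155, -0.002], TCP at [253.593, -571.243, 231.281] pointing down, gripper open.
Joint ranges: [-2.63, 2.63], [-0.92, 2.1], [0.06, 2.66], [-1.3, 4.44], [0, 2.69], [-3.02, 3.02]. Speed limits (rad/s): [2.22, 2.22, 2.79, 3.14, 3.14, 3.14].

### API

Orientations are given as [roll, pitch, yaw] about the fixed x, y, z axes, in that order (R = Rz(yaw) Ry(pitch) Rx(roll)).
In Python, from rig import r gives the robot as it stands.
- The arm moves only by the tool jog_arm, never from a script. Its argument "series" is a list of rows, each a list of 7 numbers: the turn, a rotation vector about the tool's x, y, z in degrees, then the shift along the tool's x, y, z in cm, then the opening, from 0 (shut) to 1 (fully open). In form: [[wx, wy, wz, tx, ty, tz, fingers], ...]. A call has 1 to 20 rows; each row shifts and turns the commanded pose from where the row before left it, along the tool's axes as they then stand; what a row does not reach is not made up. A row lasts 1/10 s, in which the tool goes at most 50 mm and 8.59 degrees, less where a joint would pass 70% of its speed; a pose out of reach is approached as far as the arm can. A call with a gripper value outside its range is refused whole. The fingers move at their own pace and stop on an object; "force" is the grip in N (left out, the last holds). Time passes only in rows, so rows that do not move let the fingers close. It gives the time, the measured TCP pose, the force and the opening at its end, in the units of the state.
- r.sense(): the state, without advancing time (a new reading comes with each control period).
- r.grab_frame(name): name is "side" or "top"; returns (picture, depth): 384x512x3 uint8, red, green, blue; 384x512 float32, mm along the optical axis (not along the pixel's ray), 0 where there is no reading.
- r.get_calibration(name): a dict with "mtx" (3x3 intrinsics, pixels), "position" and "rotation" of the camera in the world. Camera axes: x right, y down, z forward; pixel columns grow to the right and rows downward; lengths in mm; the calibration is good to about 2 mm. A picture is of the moment at which its call begins. get_calibration takes no time and is no camera call.
- r.sign_off(): hands the job in, once; it reports no verdict.
The state is a dict: "clock": time; "qpos": joint angles; "qvel": joint speeds; "joint_efforts": joint torques, N m; "eef_pos": TCP position; "tcp_rot": TCP orientation; "contact_force": force on the tool from outside, world axes, zero at the start; "wrist_torque": the same for the moment, N m; "opening": opening from 0.0 (shut) to 1.0 (fully open).
Only numpy, scipy, OpenCV 4.12 (cv2) and the standard library are available. Lean on these libraries where they do the work, as an engineer would, in place of code of your own. Each camera call takes 0.05 s, during which the arm holds its last target.

## Working session

There is one attempt and no reset: what is moved stays moved. The work goes in short steps, Python scripts to look and compute and a tool call to move; the robot and the scene stay as the last step left them, time stands still between calls to the robot, and variables do not carry over. Pictures are saved under pics/ and viewed, and the job is handed in when it is done.

Besides the shell and the picture viewer there is one more tool, called after "Emit:" as name(argument=value, ...), one argument or row to a line, values as JSON. jog_arm: Moves the arm, as the interface text tells. Its arguments: {"type":"object","properties":{"series":{"type":"array"},"force":{"type":"number"}},"required":["series"]}

```bash
mkdir -p pics; ls; python3 - <<'E'
from rig import r
import cv2,numpy as np
print(r.sense(), r.hold_point_z)
for n in("side","top"):
    p,d=r.grab_frame(n); c=r.get_calibration(n); print(n,c)
    np.savez("%s0.npz"%n,p=p,d=d)
    cv2.imwrite(f"pics/{n}0.png",cv2.resize(p[:,:,::-1],(800,600),interpolation=cv2.INTER_CUBIC))
E
```

```text
pics
{'clock': 0.0, 'qpos': array([-1.15539876e+00,  3.53624180e-01,  1.63418986e+00,  3.04908375e-05,
        1.15517839e+00, -2.38741348e-03]), 'qvel': array([ 4.21459240e-04, -1.38433054e-03, -7.55226328e-05,  3.03906933e-04,
       -8.81460194e-04,  1.43136171e-03]), 'joint_efforts': array([-3.24545195e-03, -6.05259275e+01, -3.42070377e+01, -2.36107871e-04,
        9.23698826e-03, -3.94737299e-06]), 'eef_pos': array([ 253.39954916, -570.77870279,  230.55280174]), 'tcp_rot': array([3.11929196, 1.56939627, 1.96626828]), 'contact_force': array([ 0.29358447, -0.55328098,  0.02443539]), 'wrist_torque': array([-0.02627829, -0.04682677,  0.02110751]), 'opening': 0.998546140044807} 18.700000000000003
side {'mtx': array([[407.75379716,   0.        , 256.64114746],
       [  0.        , 407.75379716, 192.64914572],
       [  0.        ,   0.        ,   1.        ]]), 'position': array([ 18.73420234, 962.59590936, 963.40551599]), 'rotation': array([-2.22490012,  0.01569849, -2.62845313])}
top {'mtx': array([[435.38043799,   0.        , 251.60971647],
       [  0.        , 435.38043799, 193.51944158],
       [  0.        ,   0.        ,   1.        ]]), 'position': array([ 487.03081779,   16.33488399, 1446.96200332]), 'rotation': array([-3.076243  , -0.01368918, -1.57940337])}
```

View pics/side0.png

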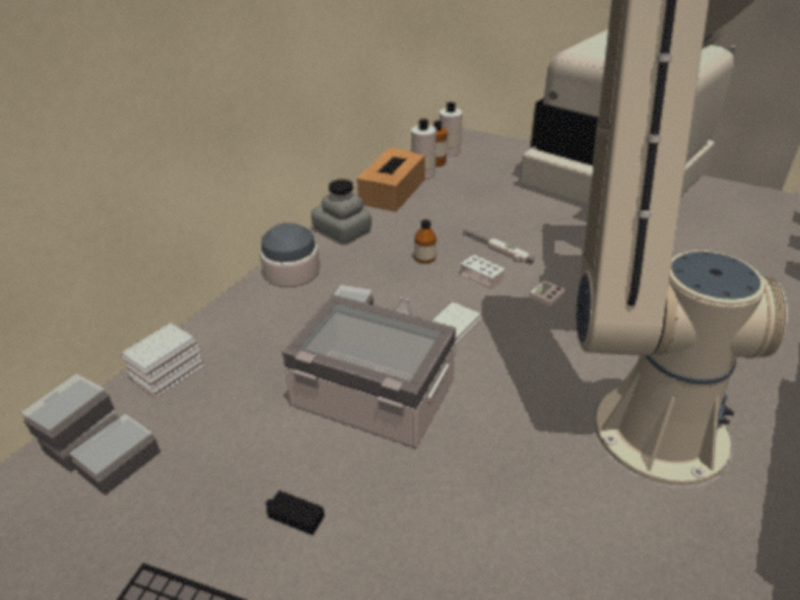

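View pics/top0.png

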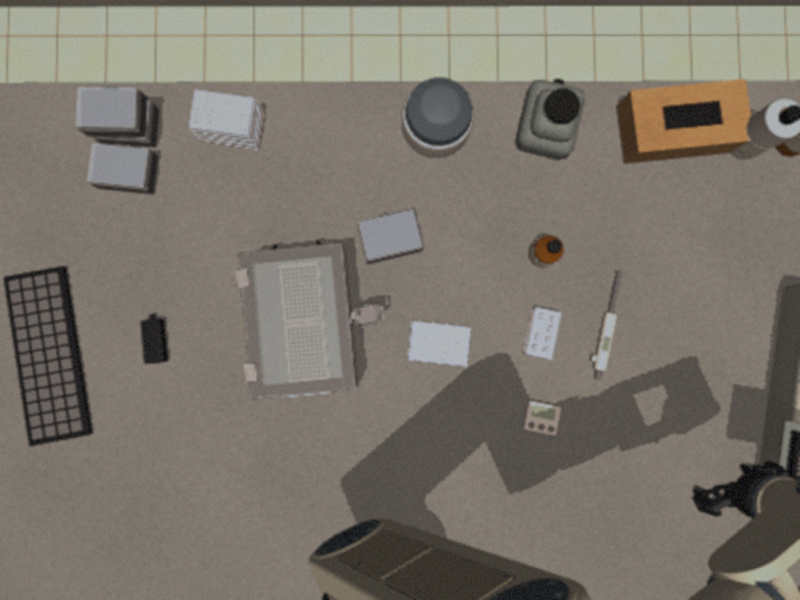

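Side view: the latch is on the far side of the chamber, near (403,305). Top view: the chamber spans about (240-355, 240-400), with the latch on its right at about (370,312) facing world -y. The tip box is at (390,235) and the microplate at (440,343).

```bash
cat > h.py <<'E'
import numpy as np,cv2
from scipy.spatial.transform import Rotation as Ro
from rig import r
def cloud(n,d):
    c=r.get_calibration(n);K=c['mtx'];R=Ro.from_euler('xyz',c['rotation']).as_matrix()
    v,u=np.mgrid[:d.shape[0],:d.shape[1]]
    P=np.stack([(u-K[0,2])/K[0,0]*d,(v-K[1,2])/K[1,1]*d,d],-1)
    return P@R.T+c['position']
def proj(n,X):
    c=r.get_calibration(n);K=c['mtx'];R=Ro.from_euler('xyz',c['rotation']).as_matrix()
    p=(np.atleast_2d(X)-c['position'])@R; q=p@K.T; return q[:,:2]/q[:,2:]
E
python3 - <<'E'
from h import *
for n in("top","side"):
    f=np.load(n+"0.npz");P=cloud(n,f['d']);
    z=P[...,2]; ok=f['d']>0
    print(n,np.median(z[ok&(abs(z)<15)]))
    m=ok&(z>143)&(z<165)&(P[...,0]>350)&(P[...,0]<800)&(P[...,1]>-150)&(P[...,1]<500)
    m=m.astype(np.uint8); k,l,s,c=cv2.connectedComponentsWithStats(m)
    i=1+np.argmax(s[1:,4]); q=P[l==i]; print(s[i],np.median(q[:,2]))
    rect=cv2.minAreaRect(q[:,:2].astype(np.float32)); print(rect, cv2.boxPoints(rect))
p=np.load("top0.npz")['p']
cv2.imwrite("pics/topcrop0.png",cv2.resize(p[130:270,140:320,::-1],None,fx=4.4,fy=4.2,interpolation=cv2.INTER_CUBIC))
p=np.load("side0.npz")['p']
cv2.imwrite("pics/sidecrop0.png",cv2.resize(p[170:290,170:330,::-1],None,fx=5,fy=5,interpolation=cv2.INTER_CUBIC))
E
```

```text
top -0.03313840337432339
[ 151  155   77  101 6390] 152.12005888606154
((540.2525634765625, 185.75491333007812), (280.6791076660156, 207.1529541015625), 5.071842193603516) [[391.30582 276.51917]
 [409.61917  70.17729]
 [689.19934  94.99066]
 [670.886   301.33252]]
side 0.07631118645912238
[ 180  188  112   67 4235] 152.20422266053538
((543.3155517578125, 183.18389892578125), (282.630615234375, 212.7054901123047), 5.165310859680176) [[392.9992  276.38217]
 [412.149    64.54048]
 [693.6319   89.98563]
 [674.4821  301.82733]]
```

View pics/topcrop0.png

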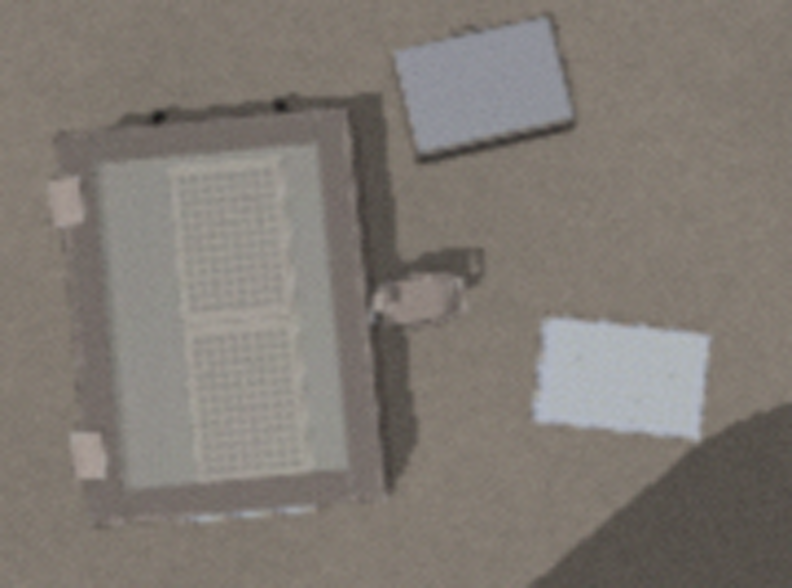

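View pics/sidecrop0.png

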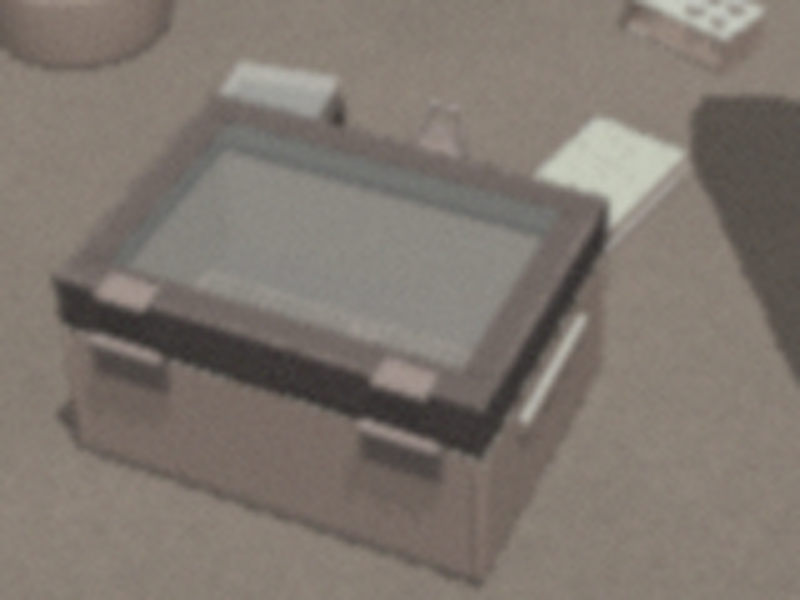

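```bash
python3 - <<'E'
from h import *
for n in("top","side"):
    f=np.load(n+"0.npz");P=cloud(n,f['d']);z=P[...,2];ok=f['d']>0
    m=(ok&(z>143)&(z<160)&(P[...,0]>350)&(P[...,0]<800)&(P[...,1]>-150)&(P[...,1]<500)).astype(np.uint8)
    k,l,s,c=cv2.connectedComponentsWithStats(m); i=1+np.argmax(s[1:,4]); q=P[l==i][:,:2]
    th=np.radians(95.1); c0=np.array([541,184])
    for it in range(3):
        ex=np.array([np.cos(th),np.sin(th)]);ey=np.array([-ex[1],ex[0]])
        a=(q-c0)@ex;b=(q-c0)@ey
        def edge(a,b,lim,fn,w=4):
            xs=[];ys=[]
            for t in np.arange(-lim,lim,w):
                mm=(b>=t)&(b<t+w)
                if mm.sum()>3: xs.append(t+w/2);ys.append(fn(a[mm]))
            xs=np.array(xs);ys=np.array(ys);g=abs(ys-np.median(ys))<6
            return np.polyfit(xs[g],ys[g],1),np.std(ys[g]),g.sum()
        F=edge(a,b,120,np.min);L=edge(b,a,80,np.max);Rr=edge(b,a,80,np.min);B=edge(a,b,40,np.max)
        sl=-F[0][0]
        th+= sl*1.0 if it<2 else 0   # front edge slope
    print(n,np.degrees(th),"front",F,"ymax",L,"ymin",Rr,"back",B)
    # latch pts
    d=P[...,:2]-c0;A=d@ex;Bb=d@ey
    f0=F[0][1]
    m=ok&(A<f0-4)&(A>f0-110)&(abs(Bb)<45)&(z>60)&(z<260)
    print(m.sum(), "latch local out,y,z")
    vv,uu=np.nonzero(m)
    for v,u in list(zip(vv,uu))[::4]: print(u,v,np.round([A[v,u]-f0,Bb[v,u],z[v,u]],0),f['p'][v,u])
E
```

```text
top 95.08262441997478 front (array([-1.59467701e-07, -1.00210625e+02]), np.float64(0.9319411356752818), np.int64(60)) ymax (array([3.14368716e-04, 1.39593386e+02]), np.float64(0.8771860285746721), np.int64(40)) ymin (array([-1.96809871e-03, -1.37514956e+02]), np.float64(1.0683462335597596), np.int64(40)) back (array([-4.57343258e-04,  9.73028873e+01]), np.float64(1.2113489745963208), np.int64(20))
222 latch local out,y,z
232 195 [-28. -19.  95.] [92 86 83]
236 195 [-40. -17. 109.] [124 115 108]
240 195 [-53. -15. 126.] [119 111 107]
232 196 [-28. -16.  97.] [105  99  92]
236 196 [-40. -14. 110.] [144 133 127]
240 196 [-53. -12. 120.] [125 115 109]
244 196 [-65. -10. 136.] [133 126 121]
229 197 [-18. -13. 102.] [105  98  96]
233 197 [-31. -12. 110.] [139 127 124]
237 197 [-43. -11. 107.] [146 134 129]
241 197 [-55.  -8. 125.] [129 121 118]
226 198 [ -9. -11.  99.] [114 109 106]
230 198 [-21. -10.  98.] [113 104 100]
234 198 [-33.  -8. 106.] [142 131 124]
238 198 [-46.  -7. 110.] [144 134 130]
242 198 [-58.  -5. 126.] [133 123 119]
227 199 [-13.  -6. 138.] [128 121 115]
231 199 [-24.  
[... 1929 characters left out ...]
56 190 [-69. -14. 135.] [148 141 133]
257 191 [-63.  -8. 136.] [132 121 116]
261 191 [-66.   6. 138.] [149 138 133]
254 193 [-58. -16. 129.] [137 126 119]
254 194 [-53. -14. 129.] [139 129 123]
254 195 [-51. -13. 126.] [130 120 112]
258 195 [-60.  -3. 123.] [147 136 129]
253 196 [-54. -18. 118.] [136 125 119]
257 196 [-54.  -4. 123.] [149 137 133]
261 196 [-54.  11. 127.] [134 121 119]
253 197 [-52. -17. 116.] [136 125 119]
257 197 [-54.  -3. 119.] [148 137 128]
261 197 [-53.  12. 124.] [133 123 116]
254 198 [-48. -12. 116.] [150 137 129]
258 198 [-51.   1. 118.] [152 140 135]
262 198 [-50.  17. 124.] [128 119 112]
258 199 [-50.   2. 114.] [154 142 135]
259 200 [-45.   8. 116.] [147 134 127]
```

```bash
cat >> h.py <<'E'
th=np.radians(95.1);O=np.array([540.6,182.2,0])
C=np.array([[np.cos(th),-np.sin(th),0],[np.sin(th),np.cos(th),0],[0,0,1]])  # chamber->world
def W(out,y,z): return O+C@np.array([-100-out,y,z])
def L(X):
    p=C.T@(np.asarray(X)-O); return np.array([-100-p[0],p[1],p[2]])
def tool(): 
    s=r.sense(); return s['eef_pos'],Ro.from_euler('xyz',s['tcp_rot'])
def plan(out,y,z,Rd=None):
    p,R=tool(); 
    print('now out,y,z',L(p).round(1),'shift tool cm',(R.inv().apply(W(out,y,z)-p)/10).round(2))
    if Rd is not None: print('turn deg tool',np.degrees((R.inv()*Ro.from_matrix(Rd)).as_rotvec()).round(2))
E
python3 - <<'E'
from h import *
p,R=tool();print(R.as_matrix().round(3));print(L(p))
# local points of all clutter: heights in area
f=np.load("top0.npz");P=cloud("top",f['d'])
ex,ey=C[:,0],C[:,1]
# tip box & microplate extents
for nm,(u0,u1,v0,v1),z0,z1 in (("tip",(228,275,130,170),45,70),("plate",(258,305,200,238),8,20)):
    q=P[v0:v1,u0:u1].reshape(-1,3);q=q[(q[:,2]>z0)&(q[:,2]<z1)];q=np.array([L(x) for x in q]);print(nm,q.min(0).round(),q.max(0).round(),len(q))
# desired: tool x=-Z, tool z=+-chamber y or x
for z in (ey,-ey,ex,-ex):
    x=np.array([0,0,-1.]);Rd=np.stack([x,np.cross(z,x),z],1)
    print(np.degrees((R.inv()*Ro.from_matrix(Rd)).as_rotvec()).round(1))
E
```

```text
[[-0.001  0.914  0.406]
 [ 0.001  0.406 -0.914]
 [-1.    -0.    -0.001]]
[624.53292547 352.96197932 230.61259414]
tip [  32. -209.   45.] [ 159. -115.   68.] 949
plate [112.  22.   8.] [243. 124.  20.] 865
[ 1.088e+02 -0.000e+00  1.000e-01]
[-71.2  -0.1  -0. ]
[-1.612e+02 -0.000e+00 -1.000e-01]
[18.8 -0.1  0. ]
```

Emit:
jog_arm(
  series=[
    [-7.9, 0, 0, 0, 0, 0, 0],
    [-7.9, 0, 0, 0, 0, 0, 0],
    [-7.9, 0, 0, 0, 0, 0, 0],
    [-7.9, 0, 0, 0, 0, 0, 0],
    [-7.9, 0, 0, 0, 0, 0, 0],
    [-7.9, 0, 0, 0, 0, 0, 0],
    [-7.9, 0, 0, 0, 0, 0, 0],
    [-7.9, 0, 0, 0, 0, 0, 0],
    [-8, 0, 0, 0, 0, 0, 0],
    [0, 0, 0, 0, 0, 0, 0],
  ],
  force=60,
)

```text
clock: 1.1
eef_pos: [253.5, -571.0, 230.9]
tcp_rot: [1.924, 1.57, 2.016]
contact_force: [-0.2, 0.3, 0.1]
opening: 0.005
```

```bash
python3 - <<'E'
from h import *
p,R=tool();print(R.as_matrix().round(3),r.sense()['qpos'],r.sense()['contact_force'],r.sense()['opening'])
plan(90,0,200)
E
```

```text
[[-0.    -0.092  0.996]
 [ 0.001  0.996  0.092]
 [-1.     0.001 -0.   ]] [-1.15537571e+00  3.53332305e-01  1.63383026e+00 -2.37982914e-05
  1.15515954e+00 -1.24716223e+00] [-0.16891426  0.31439634  0.13950462] 0.004949440452633417
now out,y,z [624.7 352.9 230.9] shift tool cm [ 3.12 53.37 35.44]
```

Emit:
jog_arm(
  series=[
    [0, 0, 0, 0, 3, 2, 0],
    [0, 0, 0, 0, 3, 2, 0],
    [0, 0, 0, 0, 3, 2, 0],
    [0, 0, 0, 0, 3, 2, 0],
    [0, 0, 0, 0, 3, 2, 0],
    [0, 0, 0, 0, 3, 2, 0],
    [0, 0, 0, 0, 3, 2, 0],
    [0, 0, 0, 0, 3, 2, 0],
    [0, 0, 0, 0, 3, 2, 0],
    [0, 0, 0, 0, 3, 2, 0],
    [0, 0, 0, 0, 3, 2, 0],
    [0, 0, 0, 0, 3, 2, 0],
    [0, 0, 0, 0, 3, 2, 0],
    [0, 0, 0, 0, 3, 2, 0],
    [0, 0, 0, 0, 3, 2, 0],
    [0, 0, 0, 0, 3, 2, 0],
    [0, 0, 0, 1, 3, 2, 0],
    [0, 0, 0, 2, 2.3, 1.4, 0],
    [0, 0, 0, 0, 0, 0, 0],
  ],
)

```text
clock: 3.0
eef_pos: [558.1, -6.0, 198.9]
tcp_rot: [2.809, 1.568, 2.897]
contact_force: [-0.9, 0.2, -0.4]
opening: 0.003
```

```bash
python3 - <<'E'
from h import *
p,R=tool();print(R.as_matrix().round(3),r.sense()['qpos'],r.sense()['contact_force'])
plan(90,0,131)
for n in("top","side"):
    p,d=r.grab_frame(n);np.savez(n+"1.npz",p=p,d=d)
    v,u=(130,140) if n=="top" else (150,200)
    cv2.imwrite(f"pics/{n}1.png",cv2.resize(p[v:v+110,u:u+146,::-1],None,fx=5.4,fy=5.4,interpolation=cv2.INTER_CUBIC))
E
```

```text
[[-0.003 -0.088  0.996]
 [ 0.001  0.996  0.088]
 [-1.     0.001 -0.003]] [-1.39371962e-02  2.85835682e-01  1.80772155e+00  8.55002652e-04
  1.05119318e+00 -1.02306529e-01] [-0.89627438  0.22067031 -0.3657531 ]
now out,y,z [ 89.   -0.7 198.9] shift tool cm [ 6.79 -0.1  -0.05]
```

View pics/top1.png

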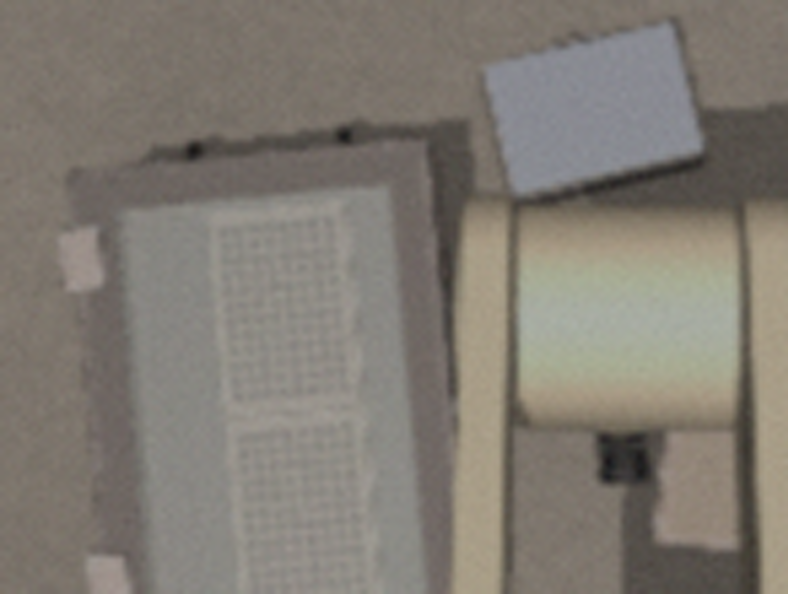

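View pics/side1.png

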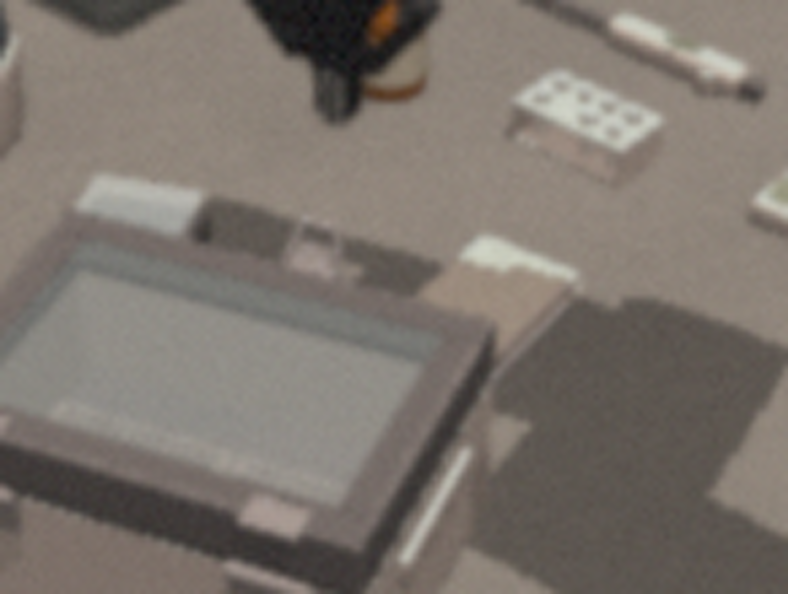

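Side crop: the loop's bar shows at crop (315,222), free, with the shut fingers above and outside it at (340,110). The top view is blocked by the wrist. I'll go down outside the bar.

Emit:
jog_arm(
  series=[
    [0, 0, 0, 2, -0.1, -0.05, 0],
    [0, 0, 0, 2, 0, 0, 0],
    [0, 0, 0, 1.5, 0, 0, 0],
    [0, 0, 0, 1.3, 0, 0, 0],
    [0, 0, 0, 0, 0.6, 0, 0],
    [0, 0, 0, 0, 0.6, 0, 0],
    [0, 0, 0, -0.3, 0.5, 0, 0],
    [0, 0, 0, -0.3, 0.5, 0, 0],
    [0, 0, 0, -0.2, 0.5, 0, 0],
    [0, 0, 0, -0.2, 0.5, 0, 0],
    [0, 0, 0, 0, 0, 0, 0],
  ],
)

```text
clock: 4.2
eef_pos: [555.5, 22.9, 144.0]
tcp_rot: [0.114, 1.57, 0.204]
contact_force: [0.0, -1.2, 2.9]
opening: 0.002
```

```bash
python3 - <<'E'
from h import *
print(r.sense()['contact_force'])
plan(46.5,0,144)
for n in("side",):
    p,d=r.grab_frame(n)
    v,u=(150,200)
    cv2.imwrite(f"pics/{n}2.png",cv2.resize(p[v:v+70,u:u+100,::-1],None,fx=8,fy=8,interpolation=cv2.INTER_CUBIC))
E
```

```text
[ 1.17406219e-03 -1.18284054e+00  2.94459739e+00]
now out,y,z [ 60.   -0.7 144. ] shift tool cm [ 0.    1.35 -0.06]
```

View pics/side2.png

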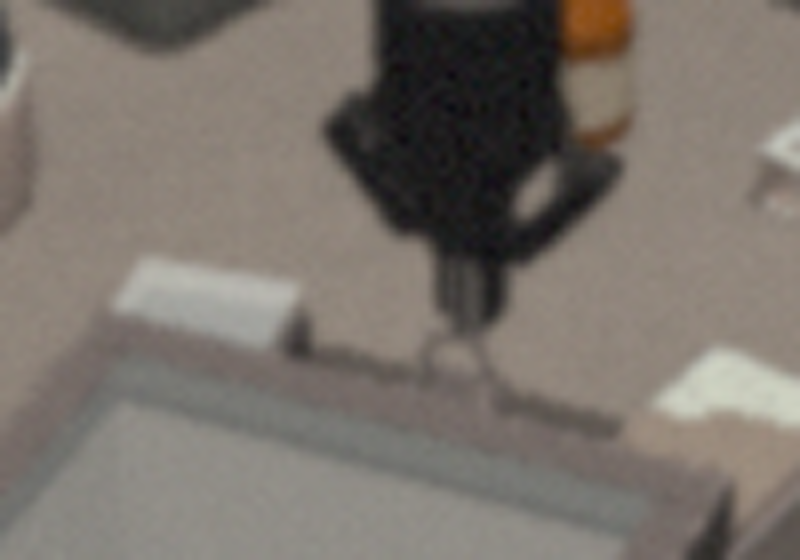

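```bash
python3 - <<'E'
from h import *
for ph in (-.7,-.5,-.4,-.3):
    print(ph,[proj("side",W(27.7-56*np.sin(ph),y,93.1+56*np.cos(ph))).round(1) for y in(-10,10)],
     'foot',[proj("side",W(27.7,y,93.1)).round(1) for y in (-20,20)])
print(proj("side",W(60,0,144)),proj("side",W(49,0,144)))
p0=np.load("side1.npz")['p'];
p,d=r.grab_frame("side");np.savez("side2.npz",p=p,d=d)
a=[cv2.resize(x[175:205,235:285,::-1],None,fx=8,fy=9,interpolation=cv2.INTER_NEAREST) for x in(p0,p)]
cv2.imwrite("pics/cmp2.png",np.hstack(a))
print(r.sense()['contact_force'],r.sense()['clock'])
E
```

```text
-0.7 [array([[256.6, 190.8]]), array([[262. , 192.2]])] foot [array([[249.6, 206.2]]), array([[260.5, 209.2]])]
-0.5 [array([[255.4, 190.9]]), array([[260.9, 192.3]])] foot [array([[249.6, 206.2]]), array([[260.5, 209.2]])]
-0.4 [array([[254.7, 191.1]]), array([[260.3, 192.6]])] foot [array([[249.6, 206.2]]), array([[260.5, 209.2]])]
-0.3 [array([[254.1, 191.5]]), array([[259.6, 193. ]])] foot [array([[249.6, 206.2]]), array([[260.5, 209.2]])]
[[258.79303881 190.24084698]] [[257.43778433 192.08722834]]
[ 0.23023543 -1.45658689  3.75646051] 4.3
```

View pics/cmp2.png

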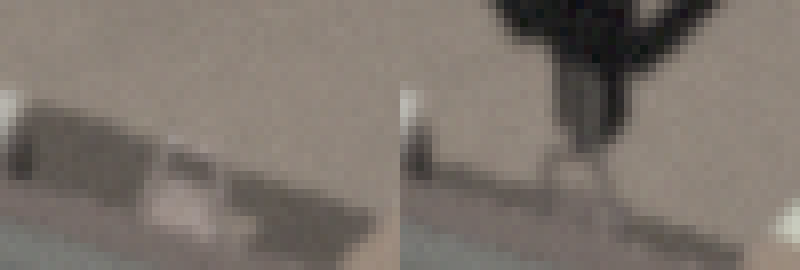

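The force (3.7 N up, 1.4 N outward, along the loop's legs) says the fingertip rides on the bar, so the tip was too high. I'll back off and come in lower.

Emit:
jog_arm(
  series=[
    [0, 0, 0, -1, 0, 0, 0],
    [0, 0, 0, -0.5, -1, 0, 0],
    [0, 0, 0, 0, -2, 0, 0],
    [0, 0, 0, 1, -0.5, -0.05, 0],
    [0, 0, 0, 1.5, 0, 0, 0],
    [0, 0, 0, 0.7, 0, 0, 0],
    [0, 0, 0, 0, 0, 0, 0],
  ],
)

```text
clock: 5.0
eef_pos: [556.7, -12.8, 124.8]
tcp_rot: [2.966, 1.568, 3.056]
contact_force: [-0.3, 0.0, 0.7]
opening: -0.001
```

```bash
python3 - <<'E'
from h import *
print(r.sense()['contact_force'])
plan(85,0,126)
p,d=r.grab_frame("side")
cv2.imwrite("pics/side3.png",cv2.resize(p[165:215,220:290,::-1],None,fx=11,fy=11,interpolation=cv2.INTER_CUBIC))
E
```

```text
[-0.27627279  0.02672065  0.69076438]
now out,y,z [ 95.6   1.3 124.8] shift tool cm [-0.12  1.06  0.13]
```

View pics/side3.png

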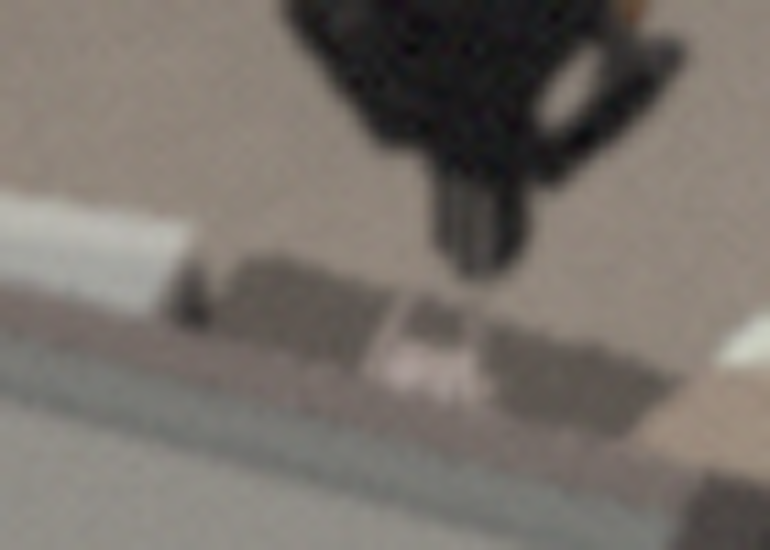

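```bash
python3 - <<'E'
from h import *
for q in (2.1,2.02,1.95,1.9,1.85,1.8,1.7):
    o=14+64.6*np.sin(q)+19.3*np.cos(q);z=90.5-64.6*np.cos(q)+19.3*np.sin(q)
    print(q,round(o,1),round(z,1),proj("side",W(o,-10,z)).round(1),proj("side",W(o,10,z)).round(1),'tab',proj("side",W(14+54*np.sin(q)+9*np.cos(q),0,90.5-54*np.cos(q)+9*np.sin(q))).round(1))
E
```

```text
2.1 60.0 139.8 [[256.1 190.5]] [[261.6 192. ]] tab [[258.4 195.3]]
2.02 63.8 135.9 [[256.6 190.8]] [[262.  192.2]] tab [[258.7 195.7]]
1.95 66.9 132.3 [[257.  191.2]] [[262.4 192.6]] tab [[259.  196.1]]
1.9 68.9 129.6 [[257.2 191.5]] [[262.6 192.9]] tab [[259.2 196.4]]
1.85 70.8 126.9 [[257.5 191.8]] [[262.9 193.2]] tab [[259.3 196.7]]
1.8 72.5 124.0 [[257.7 192.2]] [[263.1 193.6]] tab [[259.5 197.1]]
1.7 75.6 118.0 [[258.1 193.1]] [[263.5 194.5]] tab [[259.7 198. ]]
```

The side crop shows the bar lower than at the start (about (445,308) in the crop). The lever dropped to about 1.8 rad when the finger rode on the bar. I'll put the fingertip low, then push inward and up to bring the loop off and raise the lever tip.

Emit:
jog_arm(
  series=[
    [0, 0, 0, 1.4, 0, 0.1, 0],
    [0, 0, 0, 1.3, 0, 0, 0],
    [0, 0, 0, 0, 0.6, 0, 0],
    [0, 0, 0, 0, 0.6, 0, 0],
    [0, 0, 0, 0, 0.5, 0, 0],
    [0, 0, 0, -0.2, 0.15, 0, 0],
    [0, 0, 0, -0.2, 0.15, 0, 0],
    [0, 0, 0, 0, 0, 0, 0],
  ],
)

```text
clock: 5.85
eef_pos: [557.5, 6.4, 104.3]
tcp_rot: [-1.146, 1.568, -1.055]
contact_force: [-1.3, -10.4, 4.5]
opening: 0.001
```

```bash
cat > see.py <<'E'
from h import *
import sys
k=sys.argv[1]
s=r.sense();print(s['contact_force'].round(1),s['clock'],L(s['eef_pos']).round(1))
p,d=r.grab_frame("side");np.savez(f"side{k}.npz",p=p,d=d)
cv2.imwrite(f"pics/side{k}.png",cv2.resize(p[165:215,220:290,::-1],None,fx=11,fy=11,interpolation=cv2.INTER_CUBIC))
E
python3 see.py 4
```

```text
[ -1.3 -10.4   4.5] 5.85 [ 76.6  -1.2 104.3]
```

View pics/side4.png

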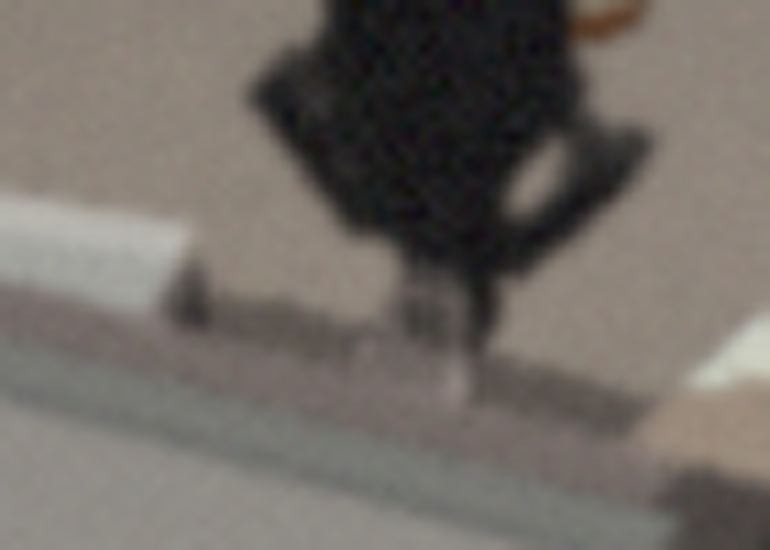

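Emit:
jog_arm(
  series=[
    [0, 0, 0, -0.3, 0, 0, 0],
    [0, 0, 0, -0.3, 0.1, 0, 0],
    [0, 0, 0, -0.3, 0.1, 0, 0],
    [0, 0, 0, -0.2, 0.1, 0, 0],
    [0, 0, 0, 0, 0, 0, 0],
  ],
)

```text
clock: 6.4
eef_pos: [556.9, 10.7, 114.7]
tcp_rot: [0.332, 1.57, 0.422]
contact_force: [-0.4, 0.8, 0.9]
opening: -0.001
```

```bash
python3 see.py 5
```

```text
[-0.4  0.8  0.9] 6.4 [ 72.3  -1.  114.7]
```

View pics/side5.png

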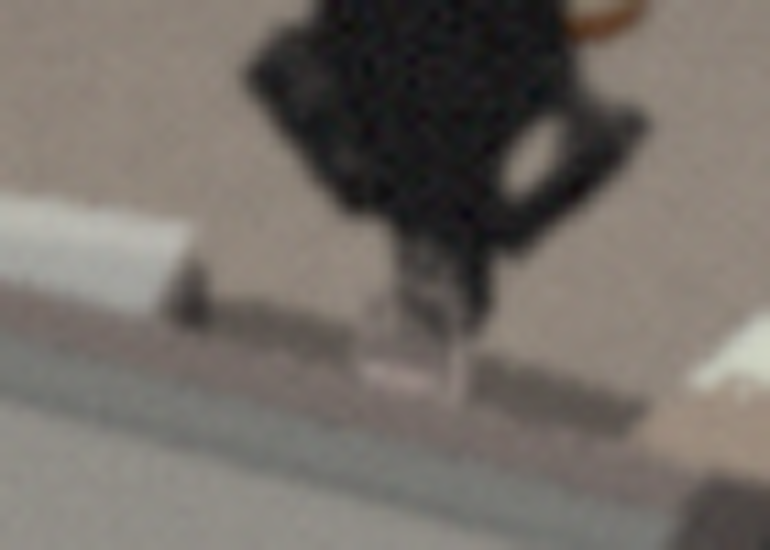

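Here the bright lever edge is at crop (400,370), so the lever has sunk to about 1.65 rad. A vertical finger cannot lift it. I'll back off and tilt the tool 45° so the finger's upper flank can lift the lever tip from below.

Emit:
jog_arm(
  series=[
    [0, 0, 0, 0, -1.5, 0, 0],
    [0, 0, 0, 0, -2, 0, 0],
    [0, 0, 7.5, 0, 0, -0.1, 0],
    [0, 0, 7.5, 0, 0, 0, 0],
    [0, 0, 7.5, 0, 0, 0, 0],
    [0, 0, 7.5, 0, 0, 0, 0],
    [0, 0, 7.5, 0, 0, 0, 0],
    [0, 0, 7.5, 0, 0, 0, 0],
    [0, 0, 0, 0, 0, 0, 0],
  ],
)

```text
clock: 7.35
eef_pos: [558.2, -27.4, 111.8]
tcp_rot: [1.575, 0.781, 1.659]
contact_force: [0.8, 1.2, -0.8]
opening: -0.001
```

```bash
python3 see.py 6; python3 - <<'E'
from h import *
p,R=tool();print((C.T@R.as_matrix()).round(3),r.sense()['qpos'].round(2))
p,d=r.grab_frame("top");np.savez("top6.npz",p=p,d=d)
cv2.imwrite("pics/top6.png",cv2.resize(p[130:270,140:320,::-1],None,fx=4.4,fy=4.2,interpolation=cv2.INTER_CUBIC))
E
```

```text
[ 0.8  1.2 -0.8] 7.35 [110.3   1.1 111.8]
[[ 0.707  0.707 -0.003]
 [-0.    -0.004 -1.   ]
 [-0.707  0.707 -0.002]] [-0.44  0.64  1.74  0.69  1.3  -0.89]
```

View pics/side6.png

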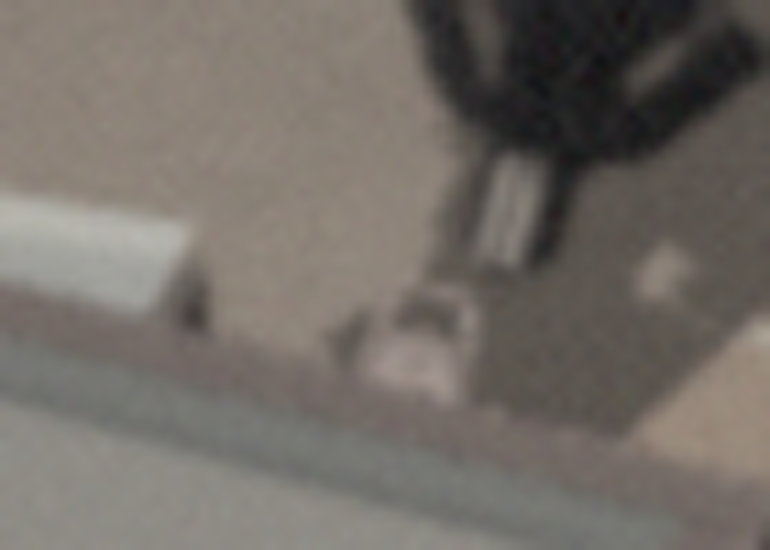

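View pics/top6.png

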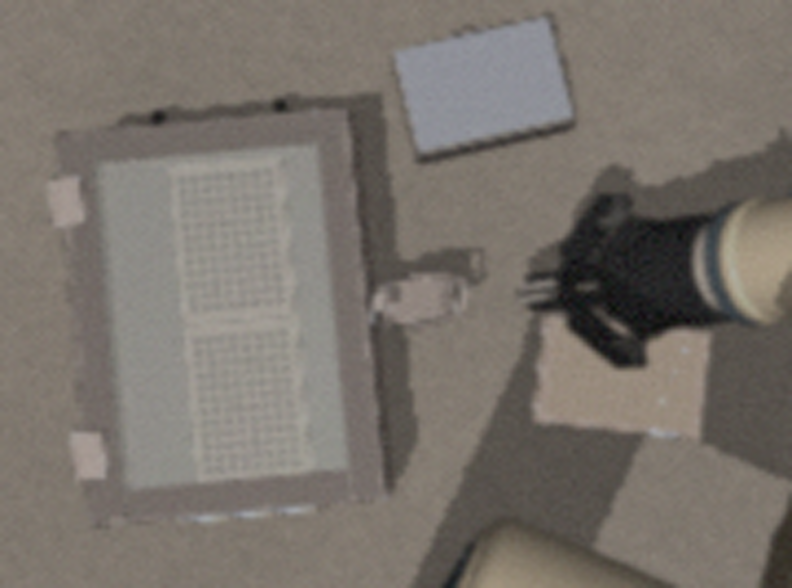

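```bash
cat > lev.py <<'E'
from h import *
import sys
def lev(f,top=True):
    n="top" if top else "side"
    P=cloud(n,f['d']);q=P.reshape(-1,3);Q=np.stack([-100-((q-O)@C[:,0]),(q-O)@C[:,1],q[:,2]],1)
    m=(f['d'].ravel()>0)&(abs(Q[:,1])<20)&(Q[:,0]>4)&(Q[:,0]<85)&(Q[:,2]>40)&(Q[:,2]<165)
    Q=Q[m]
    for a in range(4,85,6):
        b=Q[(Q[:,0]>=a)&(Q[:,0]<a+6)]
        if len(b): print(a+3,len(b),'z',np.percentile(b[:,2],[10,50,90]).round(),'y',b[:,1].min().round(),b[:,1].max().round())
if __name__=="__main__": 
    for k in sys.argv[1:]: print(k);lev(np.load(k+".npz"),k.startswith("top"))
E
python3 lev.py top0 top6 side6
```

```text
top0
7 17 z [ 95. 101. 135.] y -15.0 16.0
13 25 z [ 95. 101. 137.] y -15.0 17.0
19 19 z [ 97. 101. 106.] y -14.0 15.0
25 23 z [ 97. 102. 107.] y -19.0 18.0
31 25 z [101. 106. 111.] y -19.0 19.0
37 24 z [105. 109. 112.] y -18.0 20.0
43 23 z [108. 112. 117.] y -17.0 18.0
49 23 z [111. 115. 124.] y -16.0 18.0
55 21 z [119. 124. 130.] y -15.0 16.0
61 12 z [132. 136. 137.] y -14.0 14.0
67 6 z [135. 138. 141.] y -4.0 11.0
top6
7 17 z [ 96. 104. 133.] y -15.0 16.0
13 25 z [ 96.  99. 140.] y -14.0 17.0
19 20 z [ 98. 100. 103.] y -14.0 15.0
25 22 z [ 97. 103. 107.] y -19.0 18.0
31 25 z [102. 106. 109.] y -19.0 19.0
37 24 z [103. 109. 114.] y -18.0 20.0
43 24 z [109. 111. 114.] y -17.0 17.0
49 23 z [113. 115. 122.] y -16.0 18.0
55 20 z [117. 122. 128.] y -15.0 16.0
61 12 z [123. 130. 137.] y -14.0 14.0
67 8 z [134. 137. 141.] y -10.0 11.0
side6
49 14 z [112. 115. 119.] y -20.0 16.0
55 25 z [114. 118. 123.] y -20.0 14.0
61 16 z [118. 122. 136.] y -18.0 11.0
67 9 z [129. 134. 138.] y -16.0 10.0
73 2 z [134. 134. 134.] y -11.0 3.0
```

Measured in depth, the lever's slope and bar are as at the start: bar about 66 mm out at z about 137, lever about 2.0 rad. My estimate of a sunken lever was wrong. The 45° finger now lies parallel to the loop, so I'll use its flank to carry the loop up, straightening the tool along the way.

```bash
cat > sw.py <<'E'
from h import *
piv=np.array([28.2,93.6])
def tcp(ph,s=8,g=13.2,lead=0):
    u=np.array([-np.sin(ph),np.cos(ph)]);n=np.array([np.cos(ph),np.sin(ph)])
    return piv+(56-s)*u+(g-lead)*n
def ax(t): # tool axes in (in,z): x=(sin t,-cos t), y=(cos t, sin t)
    return np.array([[np.sin(t),-np.cos(t)],[np.cos(t),np.sin(t)]])
if __name__=="__main__":
    p,R=tool();l=L(p);x=(C.T@R.as_matrix())[:,0];t=np.arctan2(x[0],-x[2])
    cur=np.array([-l[0],l[2]]);print('tilt',np.degrees(t),l)
    for ph,g,s,tt in [(-.7,25,8,45),(-.7,14,8,45),(-.6,13.2,8,37),(-.5,13.2,8,30),(-.4,13.2,8,23),(-.3,13.2,8,16),(-.2,13.2,8,10),(-.1,13.2,7,5),(0,13.2,6,0),(.1,13.2,6,0),(.18,13.2,6,0),(.25,13.2,6,0)]:
        q=tcp(ph,s,g);q=np.array([-q[0],q[1]]);
        print(ph,tt,(-q[0]).round(1),q[1].round(1),'shift cm',(ax(t)@(q-cur)/10).round(2))
        cur=q;t=np.radians(tt)
E
python3 sw.py
```

```text
tilt 44.8979853245515 [108.91027945   0.5167551  113.29409762]
-0.7 45 78.2 114.2 shift cm [2.1  2.24]
-0.7 45 69.8 121.3 shift cm [0.09 1.1 ]
-0.6 37 66.2 125.8 shift cm [-0.06  0.57]
-0.5 30 62.8 129.4 shift cm [-0.09  0.49]
-0.4 23 59.1 132.7 shift cm [-0.1   0.49]
-0.3 16 55.0 135.6 shift cm [-0.11  0.49]
-0.2 10 50.7 138.0 shift cm [-0.12  0.48]
-0.1 5 46.2 141.0 shift cm [-0.22  0.49]
0 0 41.4 143.6 shift cm [-0.21  0.5 ]
0.1 0 36.3 144.7 shift cm [-0.11  0.51]
0.18 0 32.2 145.2 shift cm [-0.05  0.41]
0.25 0 28.6 145.3 shift cm [-0.02  0.36]
```

Emit:
jog_arm(
  series=[
    [0, 0, 0, 1.1, 1.1, 0.05, 0],
    [0, 0, 0, 1.0, 1.15, 0, 0],
    [0, 0, 0, 0.1, 1.1, 0, 0],
    [0, 0, -8, -0.05, 0.55, 0, 0],
    [0, 0, -7, -0.1, 0.5, 0, 0],
    [0, 0, -7, -0.1, 0.5, 0, 0],
    [0, 0, -7, -0.1, 0.5, 0, 0],
    [0, 0, 0, 0, 0, 0, 0],
  ],
)

```text
clock: 8.25
eef_pos: [555.0, 33.0, 139.8]
tcp_rot: [1.552, 1.295, 1.648]
contact_force: [0.4, -0.2, 1.1]
opening: -0.003
```

```bash
python3 see.py 7;python3 sw.py | head -1
```

```text
[ 0.4 -0.2  1.1] 8.25 [ 49.9  -1.  139.8]
tilt 16.025476263518858 [ 50.50804548  -0.50492006 138.77621632]
```

View pics/side7.png

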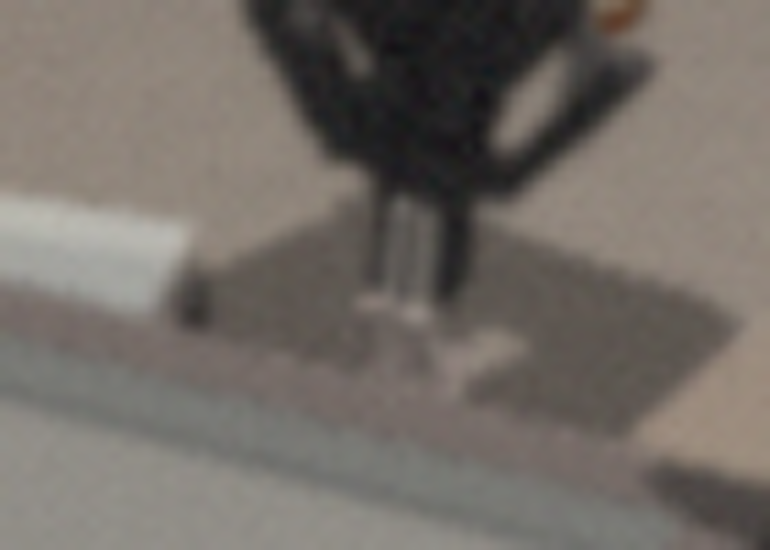

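The bar now lies across the front of the finger at crop (365–420, 300–312), as expected for a lean of about -0.2. I'll carry on over centre.

Emit:
jog_arm(
  series=[
    [0, 0, -6, -0.1, 0.5, 0, 0],
    [0, 0, -5, -0.2, 0.5, 0, 0],
    [0, 0, -5, -0.15, 0.5, 0, 0],
    [0, 0, 0, -0.1, 0.4, 0, 0],
    [0, 0, 0, 0, 0.35, 0, 0],
    [0, 0, 0, 0, 0, 0, 0],
  ],
)

```text
clock: 8.9
eef_pos: [552.2, 50.5, 144.3]
tcp_rot: [2.111, 1.568, 2.2]
contact_force: [0.6, -0.1, -0.3]
opening: -0.005
```

```bash
python3 see.py 8;python3 sw.py | head -1
```

```text
[ 0.6 -0.1 -0.3] 8.9 [ 32.2   0.2 144.3]
tilt 0.10568099388202688 [3.26030202e+01 1.10497509e-01 1.44353093e+02]
```

View pics/side8.png

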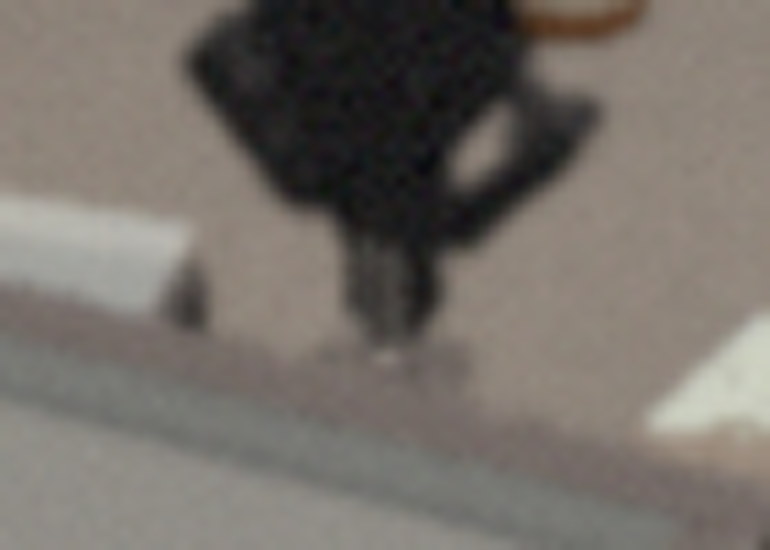

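Emit:
jog_arm(
  series=[
    [0, 0, 0, 0, 0.3, 0, 0],
    [0, 0, 0, 0, 0.3, 0, 0],
    [0, 0, 0, 0, 0, 0, 0],
  ],
)

```text
clock: 9.25
eef_pos: [552.0, 56.6, 144.7]
tcp_rot: [2.136, 1.57, 2.225]
contact_force: [-0.6, 0.0, 0.4]
opening: 0.001
```

```bash
python3 see.py 9; python3 - <<'E'
from h import *
for ph in(.1,.18,.25,.4,.46): print(ph,[proj("side",W(28.2-56*np.sin(ph),y,93.6+56*np.cos(ph))).round(1) for y in(-10,10)])
E
```

```text
[-0.6  0.   0.4] 9.25 [ 26.1  -0.2 144.7]
0.1 [array([[251.3, 194.6]]), array([[256.9, 196.1]])]
0.18 [array([[250.7, 195.5]]), array([[256.3, 197. ]])]
0.25 [array([[250.2, 196.4]]), array([[255.8, 197.9]])]
0.4 [array([[249.2, 198.4]]), array([[254.8, 199.9]])]
0.46 [array([[248.8, 199.3]]), array([[254.5, 200.8]])]
```

View pics/side9.png

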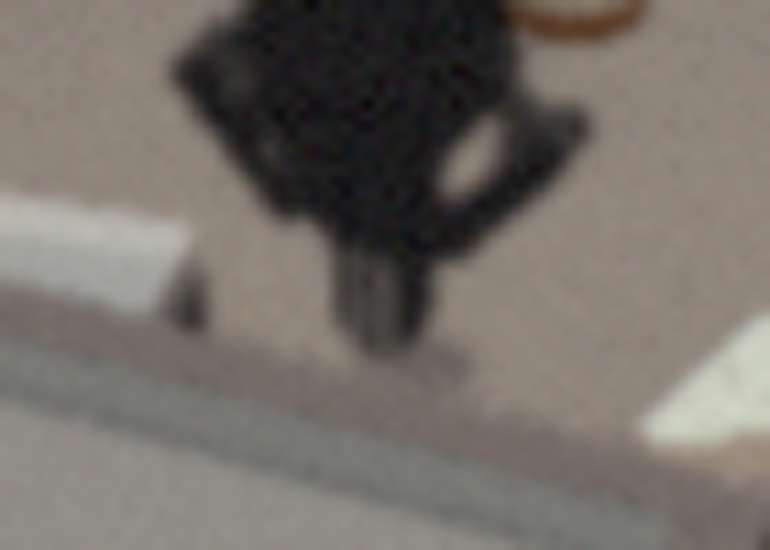

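The bar is no longer visible, so it has probably dropped behind the lip. I'll back off, tilt 45° and check from above.

Emit:
jog_arm(
  series=[
    [0, 0, 0, 0, -1, 0, 0],
    [0, 0, 0, -0.5, -2, 0, 0],
    [0, 0, 7.5, -0.5, -3, 0, 0],
    [0, 0, 7.5, 0, -1, 0, 0],
    [0, 0, 7.5, 0, -0.5, 0, 0],
    [0, 0, 7.5, 0, 0, 0, 0],
    [0, 0, 7.5, 0, 0, 0, 0],
    [0, 0, 7.5, 0, 0, 0, 0],
    [0, 0, 0, 0, 0, 0, 0],
  ],
)

```text
clock: 10.2
eef_pos: [558.1, -20.1, 149.8]
tcp_rot: [1.575, 0.782, 1.66]
contact_force: [-0.3, -0.0, -0.8]
opening: 0.0
```

```bash
python3 see.py 10; python3 - <<'E'
from h import *
p,R=tool();print((C.T@R.as_matrix()).round(3)[:,0])
p,d=r.grab_frame("top");np.savez("top10.npz",p=p,d=d)
cv2.imwrite("pics/top10.png",cv2.resize(p[170:235,200:290,::-1],None,fx=8.8,fy=8.8,interpolation=cv2.INTER_CUBIC))
E
python3 lev.py top10
```

```text
[-0.3 -0.  -0.8] 10.2 [103.1   0.6 149.8]
[ 0.707  0.    -0.708]
top10
7 20 z [ 94. 131. 137.] y -16.0 16.0
13 28 z [ 97. 111. 139.] y -16.0 18.0
19 23 z [ 98. 102. 113.] y -19.0 18.0
25 26 z [100. 104. 106.] y -20.0 18.0
31 23 z [ 99. 106. 109.] y -19.0 18.0
37 21 z [105. 107. 110.] y -15.0 16.0
43 19 z [108. 110. 116.] y -14.0 15.0
49 20 z [111. 114. 119.] y -13.0 15.0
55 21 z [116. 119. 123.] y -15.0 16.0
61 4 z [121. 121. 125.] y 1.0 10.0
```

View pics/top10.png

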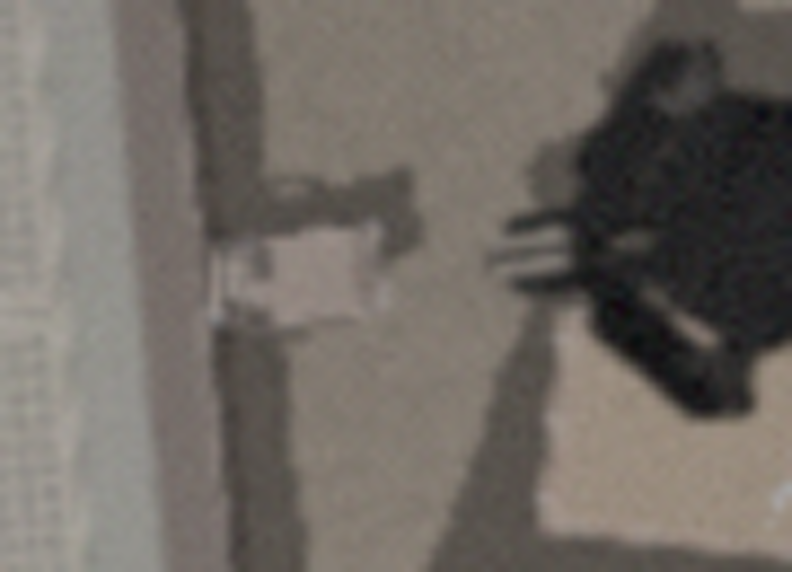

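From above, the bar lies against the lid skirt at crop (215,285), behind the lip. The lever runs to about (385,290) at about 2.0 rad with its face clear. I'll work out the press path.

```bash
cat > pr.py <<'E'
from h import *
import sys
def tcpq(q,tilt,lead=0):
    t=np.radians(tilt)
    tip=np.array([np.sin(q),-np.cos(q)]);n=np.array([np.cos(q),np.sin(q)])
    pad=np.array([14,90.5])+40*tip+7.3*n
    y=np.array([-np.cos(t),np.sin(t)]) # out,z
    c=np.sign(y@-n) # corner nearest the surface
    return pad-n*lead-11*c*y if abs(y@n)>.1 else pad-n*lead
def ax(t): t=np.radians(t);return np.array([[-np.sin(t),-np.cos(t)],[-np.cos(t),np.sin(t)]]) # rows x,y in out,z
def run(wps):
    p,R=tool();l=L(p);x=(C.T@R.as_matrix())[:,0];t=np.degrees(np.arctan2(x[0],-x[2]))
    cur=np.array([l[0],l[2]]);print('tilt',t.round(1),l.round(1))
    for q,tt,lead in wps:
        P=tcpq(q,tt,lead)
        print(q,'tilt',tt,'dt',round(tt-t,1),P.round(1),'shift cm',(ax(t)@(P-cur)/10).round(2)); cur=P;t=tt
if __name__=="__main__":
    run([(2.0,10,-20),(2.0,10,-5),(2.0,10,0),(1.8,10,1),(1.7,10,1),(1.6,10,1),(1.5,12,1),(1.4,15,1),(1.3,18,1),(1.2,22,2),(1.1,27,2),(1.0,31,2),(.9,36,2),(.8,41,2),(.7,45,2),(.6,48,2),(.5,51,2),(.4,54,2),(.3,56,2),(.2,58,2),(.1,60,2),(0,60,0)])
E
python3 pr.py
```

```text
tilt 44.9 [101.7  -0.  151.4]
2.0 tilt 10 dt -34.9 [ 28.2 133.9] shift cm [6.43 3.98]
2.0 tilt 10 dt 0 [ 34.4 120.2] shift cm [ 1.23 -0.85]
2.0 tilt 10 dt 0 [ 36.5 115.7] shift cm [ 0.41 -0.28]
1.8 tilt 10 dt 0 [ 40.7 107.6] shift cm [ 0.72 -0.55]
1.7 tilt 10 dt 0 [ 42.  103.8] shift cm [ 0.35 -0.2 ]
1.6 tilt 10 dt 0 [43.  99.9] shift cm [ 0.37 -0.16]
1.5 tilt 12 dt 2 [43.6 96.2] shift cm [ 0.35 -0.12]
1.4 tilt 15 dt 3 [54.5 89.9] shift cm [ 0.39 -1.2 ]
1.3 tilt 18 dt 3 [54.2 85.9] shift cm [ 0.4  -0.08]
1.2 tilt 22 dt 4 [53.2 80.9] shift cm [ 0.5  -0.05]
1.1 tilt 27 dt 5 [52.1 77.1] shift cm [ 0.4  -0.04]
1.0 tilt 31 dt 4 [50.5 73.3] shift cm [ 0.4  -0.03]
0.9 tilt 36 dt 5 [48.6 69.8] shift cm [ 0.4  -0.02]
0.8 tilt 41 dt 5 [46.4 66.4] shift cm [ 0.4  -0.02]
0.7 tilt 45 dt 4 [43.8 63.3] shift cm [ 0.4  -0.01]
0.6 tilt 48 dt 3 [48.3 52.3] shift cm [ 0.46 -1.1 ]
0.5 tilt 51 dt 3 [44.8 49.4] shift cm [0.46 0.02]
0.4 tilt 54 dt 3 [40.9 46.8] shift cm [0.46 0.04]
0.3 tilt 56 dt 2 [37.  44.7] shift cm [0.44 0.06]
0.2 tilt 58 dt 2 [33. 43.] shift cm [0.43 0.09]
0.1 tilt 60 dt 2 [28.8 41.7] shift cm [0.43 0.11]
0 tilt 60 dt 0 [26.8 41. ] shift cm [0.21 0.04]
```

```bash
cat > pr2.py <<'E'
import pr,numpy as np,sys,json
def tcpq(q,tilt,lead=0,D=43):
    tip=np.array([np.sin(q),-np.cos(q)]);n=np.array([np.cos(q),np.sin(q)])
    b=abs(np.pi/2-q-np.radians(tilt))
    return np.array([14,90.5])+D*tip+(7.3+11*np.sin(b)-lead)*n
pr.tcpq=tcpq
pr.run(json.loads(sys.argv[1]))
E
python3 pr2.py '[[2.0,10,-20],[2.0,10,-3],[1.9,10,0],[1.8,10,1],[1.7,10,1],[1.6,10,1],[1.5,10,1]]'
```

```text
tilt 44.9 [101.7  -0.  151.4]
2.0 tilt 10 dt -34.9 [ 39.1 138.9] shift cm [5.3  3.56]
2.0 tilt 10 dt 0 [ 46.2 123.4] shift cm [ 1.4  -0.97]
1.9 tilt 10 dt 0 [ 50.6 116.3] shift cm [ 0.62 -0.56]
1.8 tilt 10 dt 0 [ 53.5 110.6] shift cm [ 0.51 -0.38]
1.7 tilt 10 dt 0 [ 55.4 105.6] shift cm [ 0.46 -0.28]
1.6 tilt 10 dt 0 [ 56.7 100.3] shift cm [ 0.5  -0.22]
1.5 tilt 10 dt 0 [57.4 94.9] shift cm [ 0.52 -0.16]
```

Emit:
jog_arm(
  series=[
    [0, 0, -7, 0, 0, 0, 0],
    [0, 0, -7, 0, 0, 0, 0],
    [0, 0, -7, 0, 0, 0, 0],
    [0, 0, -7, 0, 0, 0, 0],
    [0, 0, -7, 0, 0, 0, 0],
    [0, 0, 0, 0.8, 1.9, 0, 0],
    [0, 0, 0, 0.8, 1.9, 0, 0],
    [0, 0, 0, 0.8, 1.8, 0, 0],
    [0, 0, 0, 0.8, -0.2, 0, 0],
    [0, 0, 0, 0.8, -0.3, 0, 0],
    [0, 0, 0, 0.4, -0.2, 0, 0],
    [0, 0, 0, 0.4, -0.2, 0, 0],
    [0, 0, 0, 0.4, -0.2, 0, 0],
    [0, 0, 0, 0, 0, 0, 0],
  ],
)

```text
clock: 11.7
eef_pos: [553.8, 34.8, 108.2]
tcp_rot: [1.575, 1.397, 1.664]
contact_force: [0.1, -0.3, 0.8]
opening: 0.002
```

```bash
python3 see.py 11; python3 pr2.py '[[1.6,10,1],[1.5,10,1],[1.4,15,1],[1.3,18,1],[1.2,22,2],[1.1,27,2],[1.0,31,2]]'
```

```text
[ 0.1 -0.3  0.8] 11.7 [ 4.800e+01 -1.000e-01  1.082e+02]
tilt 10.0 [ 4.790e+01 -1.000e-01  1.084e+02]
1.6 tilt 10 dt 0.0 [ 56.7 100.3] shift cm [ 0.65 -1.01]
1.5 tilt 10 dt 0 [57.4 94.9] shift cm [ 0.52 -0.16]
1.4 tilt 15 dt 5 [57.6 90.4] shift cm [ 0.44 -0.1 ]
1.3 tilt 18 dt 3 [57.2 85.5] shift cm [ 0.48 -0.09]
1.2 tilt 22 dt 4 [56.1 80. ] shift cm [ 0.56 -0.06]
1.1 tilt 27 dt 5 [54.7 75.7] shift cm [ 0.45 -0.04]
1.0 tilt 31 dt 4 [53.2 72. ] shift cm [ 0.4  -0.03]
```

View pics/side11.png

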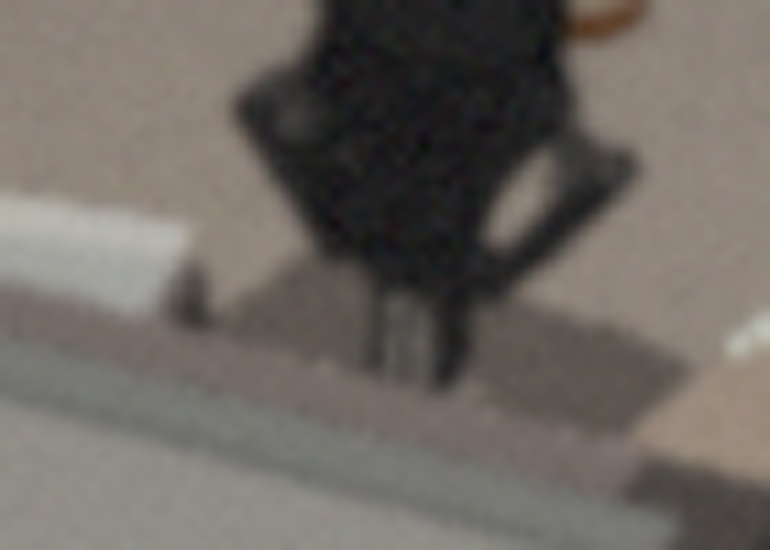

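Emit:
jog_arm(
  series=[
    [0, 0, 0, 0.4, -0.2, 0, 0],
    [0, 0, 0, 0.4, -0.2, 0, 0],
    [0, 0, 0, 0.4, -0.2, 0, 0],
    [0, 0, 4, 0.45, -0.3, 0, 0],
    [0, 0, 4, 0.45, -0.3, 0, 0],
    [0, 0, 4, 0.5, -0.05, 0, 0],
    [0, 0, 5, 0.45, 0, 0, 0],
    [0, 0, 0, 0, 0, 0, 0],
  ],
)

```text
clock: 12.55
eef_pos: [554.3, 29.4, 75.6]
tcp_rot: [1.575, 1.098, 1.661]
contact_force: [0.4, 0.7, 0.7]
opening: -0.002
```

```bash
python3 see.py 12; python3 pr2.py '[[1.0,31,2],[0.9,36,2],[0.8,41,2],[0.7,45,2],[0.6,49,2]]'
python3 - <<'E'
from h import *
p,d=r.grab_frame("top");np.savez("top12.npz",p=p,d=d)
cv2.imwrite("pics/top12.png",cv2.resize(p[170:235,200:290,::-1],None,fx=8.8,fy=8.8,interpolation=cv2.INTER_CUBIC))
E
```

```text
[0.4 0.7 0.7] 12.55 [53.4 -0.  75.6]
tilt 26.9 [53.4 -0.  75.9]
1.0 tilt 31 dt 4.1 [53.2 72. ] shift cm [ 0.35 -0.16]
0.9 tilt 36 dt 5 [51.3 68.3] shift cm [ 0.42 -0.02]
0.8 tilt 41 dt 5 [49.  64.8] shift cm [ 0.42 -0.02]
0.7 tilt 45 dt 4 [46.5 61.6] shift cm [ 0.4  -0.02]
0.6 tilt 49 dt 4 [43.7 58.7] shift cm [ 0.4  -0.01]
```

View pics/side12.png

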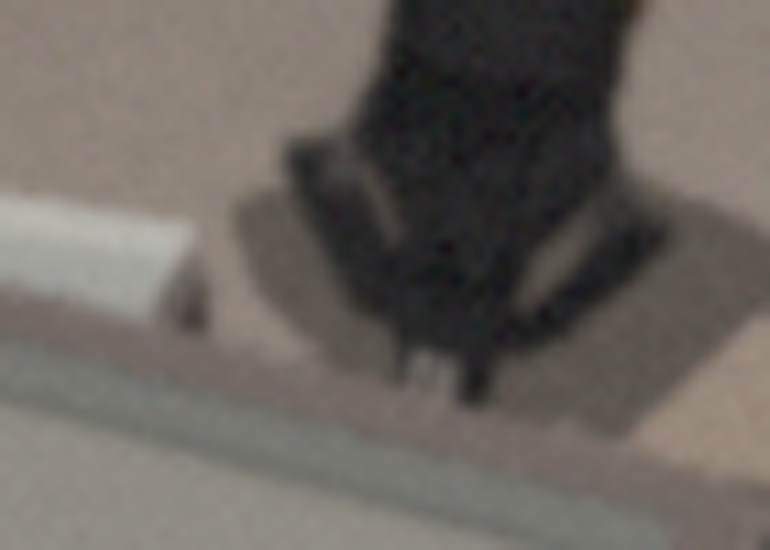

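View pics/top12.png

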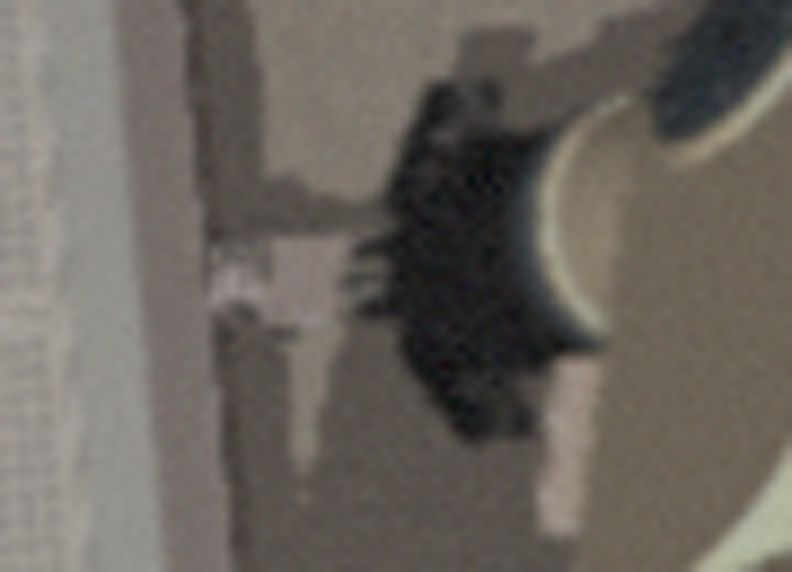

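The bar and keeper show at crop (230,280), the loop reaches from there under the lever, and the finger sits on the lever end at about 1.1 rad. I'll keep pressing.

Emit:
jog_arm(
  series=[
    [0, 0, 4, 0.4, -0.1, 0, 0],
    [0, 0, 5, 0.45, 0, 0, 0],
    [0, 0, 5, 0.45, 0, 0, 0],
    [0, 0, 4, 0.4, 0, 0, 0],
    [0, 0, 4, 0.4, 0, 0, 0],
  ],
)

```text
clock: 13.15
eef_pos: [553.4, 42.0, 59.7]
tcp_rot: [1.571, 0.716, 1.662]
contact_force: [-0.2, -0.1, 1.1]
opening: 0.001
```

```bash
python3 see.py 13; python3 pr2.py '[[0.6,49,2],[0.5,52,2],[0.4,55,2],[0.3,57,3],[0.2,59,3],[0.1,60,3],[0,60,2]]'; python3 - <<'E'
from h import *
p,d=r.grab_frame("top");np.savez("top13.npz",p=p,d=d)
cv2.imwrite("pics/top13.png",cv2.resize(p[170:235,200:290,::-1],None,fx=8.8,fy=8.8,interpolation=cv2.INTER_CUBIC))
E
python3 lev.py top13
```

```text
[-0.2 -0.1  1.1] 13.15 [40.7 -0.3 59.7]
tilt 49.2 [40.8  0.6 58. ]
0.6 tilt 49 dt -0.2 [43.7 58.7] shift cm [-0.26 -0.14]
0.5 tilt 52 dt 3 [40.8 56.2] shift cm [ 0.38 -0.01]
0.4 tilt 55 dt 3 [37.7 53.9] shift cm [0.39 0.01]
0.3 tilt 57 dt 2 [33.7 51.6] shift cm [0.46 0.05]
0.2 tilt 59 dt 2 [30.4 49.9] shift cm [0.37 0.04]
0.1 tilt 60 dt 1 [27.1 48.6] shift cm [0.35 0.05]
0 tilt 60 dt 0 [24.8 47.5] shift cm [0.25 0.02]
top13
7 16 z [113. 128. 132.] y -17.0 17.0
13 30 z [ 90.  98. 136.] y -18.0 20.0
19 24 z [ 86.  96. 102.] y -18.0 20.0
25 20 z [76. 82. 86.] y -14.0 14.0
31 20 z [62. 69. 74.] y -14.0 15.0
37 19 z [53. 62. 73.] y -15.0 14.0
43 18 z [54. 73. 80.] y -14.0 16.0
49 17 z [73. 79. 83.] y -9.0 17.0
55 18 z [75. 84. 88.] y -8.0 17.0
61 15 z [86. 91. 96.] y -9.0 15.0
67 25 z [ 89.  98. 101.] y -18.0 19.0
73 24 z [ 96. 101. 106.] y -18.0 20.0
79 22 z [ 95. 114. 119.] y -18.0 18.0
85 10 z [106. 116. 124.] y -17.0 19.0
```

View pics/top13.png

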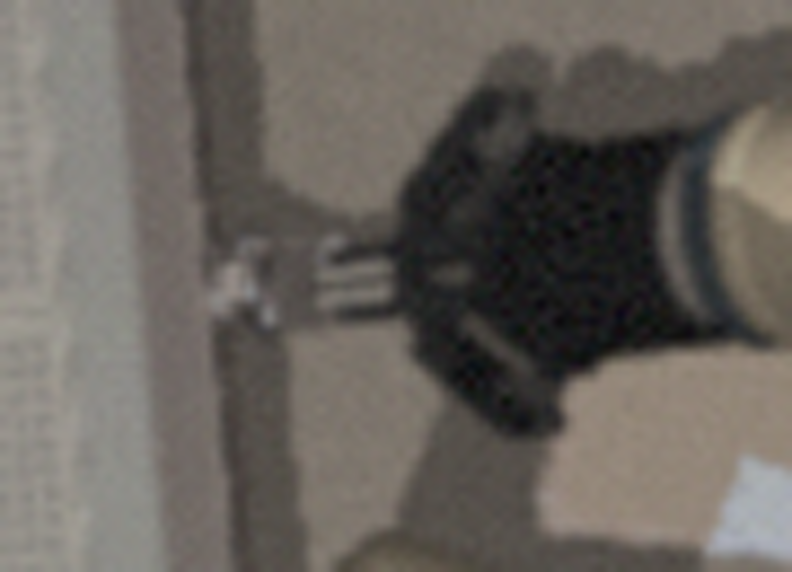

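```bash
python3 - <<'E'
from h import *
for k in("top6","top10","top12","top13"):
    f=np.load(k+".npz");P=cloud("top",f['d']);p=f['p']
    print(k)
    for v in range(196,210):
        s=""
        for u in range(222,236):
            l=L(P[v,u]); s+=f" {l[0]:3.0f}/{l[2]:3.0f}"
        print(v,s)
print(r.sense()['contact_force'],r.sense()['joint_efforts'])
E
```

```text
top6
196   -2/149  -1/121  -0/ 57   1/  2   4/  3   7/  3  10/ -0  14/  3  17/  2  20/ -1  26/ 91  29/104  33/108  36/109
197   -2/155  -0/136   1/102   0/ -2   7/ 97  11/102  14/104  17/ 99  20/102  23/103  26/107  29/105  32/106  35/107
198   -3/149  -0/141   2/131   4/100   7/104  10/ 99  13/ 97  16/ 97  20/105  23/100  26/103  29/108  32/109  35/110
199   -3/151  -0/142   2/122  -0/ -0   7/ 98  11/142  13/ 95  16/100  19/ 98  22/ 97  25/106  29/106  32/109  35/110
200   -3/148  -0/148   2/134   5/129   8/134  11/138  14/140  16/104  19/101  22/ 99  25/107  28/106  31/105  34/102
201   -4/150  -1/149   1/129   4/130   7/130  11/136  14/141  15/ 99  19/102  22/101  25/102  28/106  31/107  34/108
202   -4/148  -1/155   2/140   4/133   7/132  10/132  14/139  15/ 99  18/ 96  21/100  25/106  28/102  31/109  34/107
203   -4/151  -1/153   1/141   4/131   7/132  10/130  13/135  15/ 98  18/ 99  21/ 99  24/103  27/109  30/104  33/107
204   -4/155  -1/153   1/140   2/101   1/  5   8/ 99  11/ 99  14/ 97  18/100  21/103  24/104  27/106  30/104  33/105
205   -5/152  -2/151   1/140   2/ 92   1/ 
[... 4894 characters left out ...]
205   -5/151  -2/150   1/136   3/130   1/  5   4/  3  11/ 92  14/ 98  17/101  20/ 95  23/ 81  26/ 75  29/ 69  32/ 65
206   -5/152  -2/154   1/142   3/130   6/132   9/118  11/ 88  14/ 90  17/ 98  20/ 98  23/ 83  26/ 80  29/ 73  32/ 69
207   -5/154  -2/149  -0/133   1/100   0/  1   8/112  11/104  14/ 97  16/ 74  19/ 70  20/ -5  23/ -6  27/  0  30/ -2
208   -5/154  -3/150  -0/135   1/ 88   0/  3   3/ -0  11/104  13/ 96  16/ 84  17/  2  20/  1  23/ -4  26/ -0  30/  2
209   -6/149  -3/153  -0/145  -1/ 67  -0/ -0   3/ -0   6/ -1   9/ -4  13/ -4  16/  2  20/ -0  23/ -1  26/  3  29/ -1
[0.81673414 0.24373571 0.45810187] [ -1.01621948 -66.73373938 -18.03754449   2.91097708   4.22333702
  -0.64396933]
```

The depth rows show the loop legs running from about (5 mm out, z 128) in the groove down to the lever, and the lever at about 0.45 rad. The loop is in the keeper. I'll press the last part.

Emit:
jog_arm(
  series=[
    [0, 0, 3, 0.2, 0, 0, 0],
    [0, 0, 3, 0.4, 0, 0, 0],
    [0, 0, 2, 0.4, 0, 0, 0],
  ],
)

```text
clock: 13.55
eef_pos: [552.5, 50.1, 53.4]
tcp_rot: [1.572, 0.578, 1.663]
contact_force: [-1.2, -0.1, -0.6]
opening: -0.003
```

```bash
python3 see.py 14; python3 pr2.py '[[0.3,57,3],[0.2,59,3],[0.1,60,3],[0,60,2]]'; python3 - <<'E'
from h import *
p,d=r.grab_frame("top");np.savez("top14.npz",p=p,d=d)
cv2.imwrite("pics/top14.png",cv2.resize(p[170:235,200:290,::-1],None,fx=8.8,fy=8.8,interpolation=cv2.INTER_CUBIC))
E
python3 lev.py top14|head -8
```

```text
[-1.2 -0.1 -0.6] 13.55 [32.6 -0.1 53.4]
tilt 57.0 [32.3  0.4 52.5]
0.3 tilt 57 dt -0.0 [33.7 51.6] shift cm [-0.07 -0.15]
0.2 tilt 59 dt 2 [30.4 49.9] shift cm [0.37 0.04]
0.1 tilt 60 dt 1 [27.1 48.6] shift cm [0.35 0.05]
0 tilt 60 dt 0 [24.8 47.5] shift cm [0.25 0.02]
top14
7 20 z [ 94. 123. 135.] y -17.0 20.0
13 28 z [ 89.  96. 138.] y -18.0 19.0
19 22 z [44. 89. 99.] y -14.0 16.0
25 9 z [41. 44. 61.] y -13.0 16.0
31 11 z [60. 66. 68.] y -8.0 11.0
37 15 z [62. 67. 74.] y -7.0 15.0
43 17 z [67. 73. 76.] y -10.0 16.0
```

View pics/top14.png

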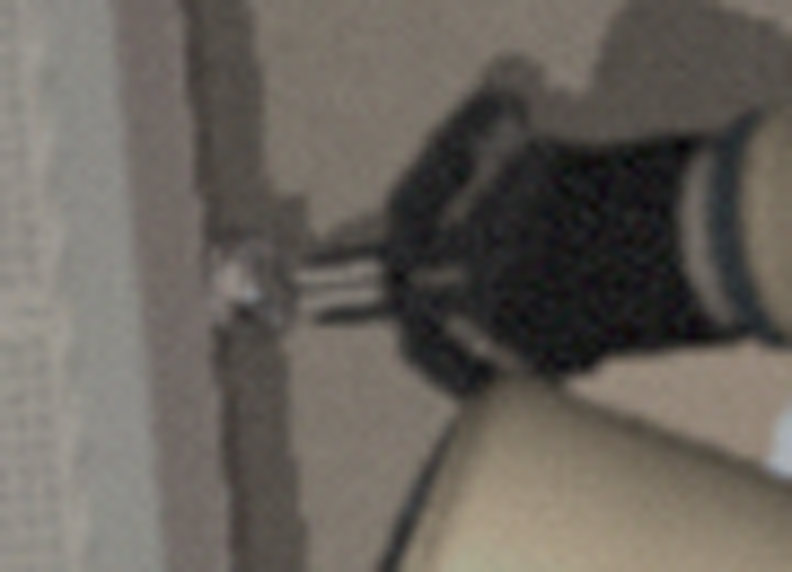

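The lever looks flat: its tab edge reads about 25 mm out at z about 44, clear of the finger. I'll push gently to confirm, then back away.

Emit:
jog_arm(
  series=[
    [0, 0, 2, 0.4, 0.05, 0, 0],
    [0, 0, 1, 0.4, 0.05, 0, 0],
    [0, 0, 0, 0.3, 0, 0, 0],
    [0, 0, 0, 0.2, 0, 0, 0],
    [0, 0, 0, 0, 0, 0, 0],
  ],
)

```text
clock: 14.15
eef_pos: [553.0, 57.2, 49.4]
tcp_rot: [1.566, 0.527, 1.658]
contact_force: [-7.9, -39.6, 22.7]
opening: 0.001
```

```bash
python3 see.py 15; python3 pr2.py '[[0,60,2]]'
```

```text
[ -7.9 -39.6  22.7] 14.15 [25.6 -1.2 49.4]
tilt 59.8 [25.6 -1.2 49.4]
0 tilt 60 dt 0.2 [24.8 47.5] shift cm [ 0.16 -0.13]
```

Firm stop at 45 N on the fingertips, so the lever is against its stop. Retracting.

Emit:
jog_arm(
  series=[
    [0, 0, 0, -0.5, 0, 0, 0],
    [0, 0, 0, -2, 0, 0, 0],
    [0, 0, 0, -4, 0, 0, 0],
    [0, 0, 0, -4, 0, 0, 0],
    [0, 0, 0, -4, 0, 0, 0],
    [0, 0, 0, 0, 0, 0, 0],
  ],
)

```text
clock: 14.8
eef_pos: [565.1, -68.7, 122.6]
tcp_rot: [1.565, 0.528, 1.655]
contact_force: [0.4, 0.6, 0.0]
opening: 0.0
```

```bash
python3 see.py 16; python3 - <<'E'
from h import *
p,d=r.grab_frame("top");np.savez("top16.npz",p=p,d=d)
cv2.imwrite("pics/top16.png",cv2.resize(p[170:235,200:290,::-1],None,fx=8.8,fy=8.8,interpolation=cv2.INTER_CUBIC))
P=cloud("top",d)
for v in range(195,211): print(v,"".join(f" {L(P[v,u])[0]:3.0f}/{P[v,u,2]:3.0f}" for u in range(222,236)))
# lid front edge height before/after
for k in("top0","top16"):
    D=np.load(k+".npz")['d'];Q=cloud("top",D);l=np.stack([-100-((Q-O)@C[:,0]),(Q-O)@C[:,1],Q[...,2]],-1)
    for a,b in((-12,-3),(-192,-180)):
        m=(l[...,0]>a)&(l[...,0]<b)&(abs(l[...,1])<110)&(l[...,2]>140)&(l[...,2]<165);print(k,a,m.sum(),l[m][:,2].mean().round(2))
E
python3 lev.py top16
```

```text
[0.4 0.6 0. ] 14.8 [152.1  -2.1 122.6]
195   -2/151  -1/116  -0/ 48   1/ -2   4/  1   7/  3  11/ -2  14/  1  17/ -3  21/ -4  24/ -2  27/ -2  31/  2  34/  3
196   -2/150  -0/125  -1/ 53   5/115   8/107  11/ 94  10/  1  14/ -6  17/ -5  20/  3  24/  3  27/ -2  30/  6  34/ -3
197   -2/154  -0/138   3/131   5/119   7/ 93  10/ 94  13/ 96  17/ 97  20/ 97  20/  4  23/ -4  27/ -2  30/  2  33/  0
198   -3/151  -1/134   2/133   4/ 93   7/102  10/103  13/100  17/105  19/ 99  21/ 42  24/ 39  26/ -2  30/  1  33/  1
199   -3/148  -0/146   2/132  -0/ -0   3/ -0  11/135  14/140  16/ 92  19/ 96  21/ 43  24/ 36  26/ -1  29/ -3  33/ -2
200   -3/153  -0/150   2/137   5/131   8/134  11/137  14/138  16/ 93  19/ 98  21/ 59  23/ 38  26/ -1  29/ -2  32/  3
201   -3/156  -1/151   2/139   4/129   7/129  11/136  14/137  15/ 97  19/ 98  21/ 67  23/ 44  25/  6  29/ -0  32/  3
202   -4/153  -1/153   2/139   4/135   7/131  10/127  14/141  15/ 88  15/  2  21/ 75  23/ 38  25/ -0  28/ -1  32/  1
203   -4/151  -1/154   1/137   4/135   7/129  10/135  13/137  15/ 95  15/ -2  21/ 92  23/ 45  25/ -2  28/  2  31/ -1
204   -4
[... 344 characters left out ...]
207   -5/150  -2/154  -0/129   2/106   5/117   8/111  10/ 95  14/ 97  16/ 74  19/ 68  21/ 46  25/ 40  27/ -0  30/  1
208   -5/158  -2/154  -0/137   0/ 80   0/  1   8/106  10/ 91  10/  4  13/  1  17/  2  20/ -7  23/  3  27/  2  30/ -1
209   -5/159  -3/155  -0/145  -1/ 66  -0/  2   3/  1   6/ -3  10/ -1  13/  2  16/ -2  20/  0  23/ -1  26/ -0  29/ -4
210   -6/155  -3/150  -0/153  -1/ 74  -1/ -1   3/ -4   6/ -3   9/ -3  13/  3  16/  3  19/  4  23/  2  26/ -6  29/  1
top0 -12 226 152.43
top0 -192 305 153.24
top16 -12 224 151.46
top16 -192 305 153.33
top16
7 19 z [ 92. 119. 134.] y -17.0 20.0
13 29 z [ 88.  96. 137.] y -18.0 19.0
19 20 z [46. 96. 99.] y -14.0 16.0
25 5 z [42. 45. 47.] y -3.0 16.0
```

View pics/top16.png

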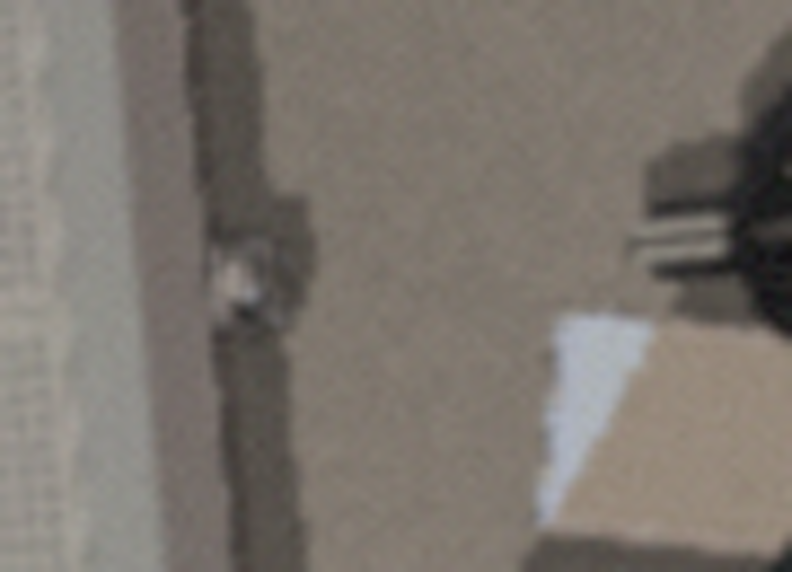

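From above, the lever is flat: tab edge 21–25 mm out at z about 40. The loop legs run into the keeper, and the lid's front edge dropped 1.0 mm with the rear unchanged. I'll check the bystanders quickly, then hand in.

```bash
python3 - <<'E'
from h import *
a=np.load("top0.npz");p,d=r.grab_frame("top")
A=a['d'];m=(A>0)&(d>0)&(abs(A-d)>12);m=cv2.morphologyEx(m.astype(np.uint8),cv2.MORPH_OPEN,np.ones((3,3)))
k,l,s,c=cv2.connectedComponentsWithStats(m)
print([tuple(x) for x in s[1:] if x[4]>12])
print(r.sense()['contact_force'])
s,ds=r.grab_frame("side")
cv2.imwrite("pics/final.png",cv2.resize(s[:,:,::-1],(800,600)))
E
```

```text
[(np.int32(182), np.int32(156), np.int32(256), np.int32(228), np.int32(30043)), (np.int32(231), np.int32(195), np.int32(13), np.int32(13), np.int32(137)), (np.int32(442), np.int32(295), np.int32(70), np.int32(89), np.int32(4373)), (np.int32(222), np.int32(372), np.int32(4), np.int32(4), np.int32(14))]
[-0.12659218  0.73870184  0.10350346]
```

View pics/final.png

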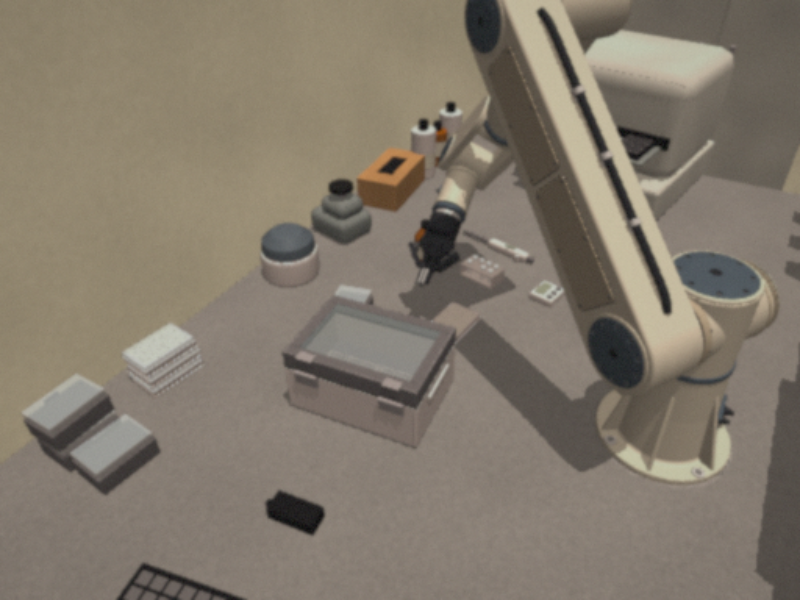

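The side view shows everything standing where it was: tip box at (352,296), rack at (483,268), pipette at (500,245), timer at (547,292). The lid is shut and the gripper free.

```bash
python3 -c "
from rig import r
print(r.sign_off(), r.sense()['clock'])"
```

```text
the job is handed in; nothing more can be done
the job is handed in; nothing more can be done
```

The latch is closed and the job is handed in. The loop is over the lip and in the keeper's groove, the lever is snapped flat against the front, and the arm is clear. It took about 15 s of the 42 s.

**What I did:** My first sweep, with the finger vertical, rode up on the bar, and a second from lower down pushed on the lever's tip. I then tilted the tool 45°, carried the loop over the lip with the finger's flank, and pressed the lever down.

**Last checks that agreed:**
- **Lever:** its tab edge is 21–25 mm out from the face at z about 40, and it took a 45 N fingertip push without giving.
- **Loop:** its legs run from the lever up into the keeper's groove.
- **Lid:** the front edge is drawn down about 1.0 mm with the rear unchanged. That is close to the roughly 1.2 mm of travel expected.
- **Surroundings:** comparing top-camera depth with the start, only the arm and the latch changed. The area now hidden by the arm could not be compared. Contact force at the end was about zero.

**What disagreed or could not be checked:**
- **Pressing force:** I never read the expected 6 N or so while pressing. The force was near zero at each stop, because the lever snapped over between readings.
- **Wrong reading:** partway through I judged from the side view that the lever had sunk to about 1.65 rad. Depth from above showed it still at about 2.0.
- **Bar seating:** no camera sees it directly from the front. I inferred it from the depth of the legs and the drop of the lid.

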